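Tip the jug of ice into the ice bucket

TASK

Fill the ice bucket: swing its half-open lid back until it stands at least upright, then lift the spouted jug off its bar mat, turn its spout to the bucket and tip all four ice cubes over the spout into it. Stand the jug upright again in the middle of the mat and shut the lid completely, leaving everything else where it is.

Things in the scene. Friction and masses are not known exactly. Their poses are not given: they have to be found in the camera images.
- jug: Spouted steel jug, open at the top, 118 mm high, about 0.22 kg. Origin: centre of its underside; z up through the mouth, x towards the spout, handle on the -x side. Outside radius 44 mm at the foot, 64 mm at the rim, wall 3 mm, inner floor 5 mm above the underside. It stands on the bar mat with four loose ice cubes in it.
- jug_spout (a point): Tip of the jug's spout, at x = 80 mm, z = 118 mm of the jug's frame. The spout is a broad beak within about 25 degrees either side of +x; there the wall leans outward by about 20 degrees from 30 mm height up to the lip, so ice slides out once the jug is tipped by 85 to 95 degrees.
- jug_grip (a point): Middle of the jug's handle, at x = -94 mm, z = 66 mm of the jug's frame. The handle is a black upright strap, 18 mm wide across y and 14 mm thick along x, straight from z = 40 to 88 mm, joined to the jug by level arms at z = 30 and 98 mm; the gap between strap and jug is about 30 mm.
- bucket: Round blue enamelled ice bucket, fixed to the worktop. Origin: centre of its underside, z up, x towards the lid's hinge. Outside radius 70 mm, wall 7 mm (inner radius 63 mm), height 105 mm, inner floor 10 mm above the underside.
- bucket_mouth (a point): Centre of the bucket's mouth, 105 mm above its underside.
- bucket_lid (a joint): Angle of the bucket's lid (rad): 0 closed, 1.57 upright, 1.72 fully back. Hinge axis: parallel to the bucket's y axis through x = 78 mm, z = 108 mm of the bucket's frame. A stiff hinge: the lid stays wherever it is left; a push of about 2 N at its free edge moves it either way.
- lid_tab (a point): On the black thumb tab (26 x 34 x 7 mm) at the lid's free edge, 162 mm from the hinge (the tab ends 171 mm from it). The lid is a blue disc of radius 72 mm, 9 mm thick at its edge and domed to 15 mm, its centre 78 mm from the hinge.
- bar_mat: Black ribbed rubber bar mat, 150 x 150 mm, 6 mm thick with a 9 mm high border 6 mm wide, fixed. Origin: centre of its underside. Behind it and the bucket, from x = 0.68 m of the world on, a raised bar top stands 220 mm above the worktop.
- ice1: Loose, wet and very slippery ice cube, 26 mm, 16 g. Origin: its centre.
- ice2: Loose, wet and very slippery ice cube, 26 mm, 16 g. Origin: its centre.
- ice3: Loose, wet and very slippery ice cube, 26 mm, 16 g. Origin: its centre.
- ice4: Loose, wet and very slippery ice cube, 26 mm, 16 g. Origin: its centre.
- tall_glass: Bystander: a tall clear drinking glass, 69 mm across, 167 mm high. Loose. Origin: underside, about its middle.
- honey_jar: Bystander: a honey jar with a red cap, 65 mm across, 100 mm high. Loose. Origin: underside, about its middle.
- tin: Bystander: a low food tin, 75 mm across, 58 mm high. Loose. Origin: underside, about its middle.
- espresso_cup: Bystander: a small white cup with a handle, 62 x 89 mm, 52 mm high. Loose. Origin: underside, about its middle.
- lemon: Bystander: a lemon, 83 x 58 mm, 58 mm high. Loose. Origin: underside, about its middle.
- milk_carton: Bystander: a small milk carton, 67 x 97 mm, 110 mm high. Loose. Origin: underside, about its middle.
- spice_jar: Bystander: a spice jar with a red cap, 45 mm across, 106 mm high. Loose. Origin: underside, about its middle.

How it is judged:
By the outcome, as a careful person would: the job done as asked, in the order asked, and still so for the second after the job is handed in, with the robot touching nothing.
It also fails if it takes over 72 s, if anything falls off the work surface, if the arm or the gripper's body presses on something with over 40 N, if the wrist force passes 120 N, or if a joint passes its speed limit or range.

ROBOT

A 6-joint arm with a two-finger parallel gripper is mounted at the origin on a cart in front of the work surface, level with it; the furniture and walls round the work are solid. World frame = base frame: x ahead of the robot, y to its left, z up, the work surface at z = 0. Lengths are in m, angles in degrees, forces in N, time in s.
With the tool pointing down it reaches from about 0.4 to 0.825 m from the base axis. Payload 7 kg.
Tool frame: the origin (TCP) lies at the very end of the fingers, on their centre line; the grasp point (between the pads) lies hold_point_z behind it (hold_point_z is the distance from the TCP to the grasp point, in m); z points along the fingers, y is the line along which they close (so a half turn about z gives the same grasp; the last joint's range is limited). The gripper opens to 88 mm and grips with 3 to 60 N. Pads are 19 mm wide; open, the fingers measure 130 mm over their backs; the gripper's body (78 mm by 193 mm) begins 47 mm behind the grasp point.
Start: joints at [89.273, 20.546, 0.682, 0, -70.136, -16.507], TCP at [0.2, 0.645, 0.188] pointing down, gripper open.
Joint ranges: [-176.03, 176.03], [-82.01, 121.73], [-58.28, 71.71], [-173.87, 95.51], [-174.79, -0.11], [-173.66, 173.66]. Speed limits (degrees/s): [136.94, 136.94, 172.46, 180, 180, 180].

INTERFACE

Orientations are given as [roll, pitch, yaw] about the fixed x, y, z axes, in that order (R = Rz(yaw) Ry(pitch) Rx(roll)).
In Python, from plant import get_obs, snapshot, close_job, hold_point_z gives the robot as it stands.
- The arm moves only by the tool play_rows, never from a script. Its argument "commands" is a list that holds one entry, the list of rows, each a list of 7 numbers: the shift along the tool's x, y, z in cm, then the turn, a rotation vector about the tool's x, y, z in degrees, then the opening, from 0 (shut) to 1 (fully open). In form: [[[x, y, z, ax, ay, az, fingers], ...]]. A call has 1 to 20 rows; each row is the pose to reach, as a shift and turn from the pose commanded when the call began, along the tool's axes at that moment; what a row does not reach only later rows make up. A row lasts 1/12 s, in which the tool goes at most 41.7 mm and 7.16 degrees, less where a joint would pass 70% of its speed; a pose out of reach is approached as far as the arm can. A call with a gripper value outside its range is refused whole. The fingers move at their own pace and stop on an object; the grip force is fixed at half the most. Time passes only in rows, so rows that repeat a pose let the fingers close. It gives the time, the measured TCP pose, the force, the opening and the grip force at its end, in the units of the state.
- get_obs(): the state, without advancing time (a new reading comes with each control period).
- snapshot(name): name is "scene" or "side" or "wrist"; returns a dict with "frame" (384x512x3 uint8, red, green, blue), "camera_matrix" (3x3 intrinsics, pixels), "origin" and "attitude" of the camera in the world. Camera axes: x right, y down, z forward; pixel columns grow to the right and rows downward; lengths in m; the calibration is good to about 2 mm. A picture is of the moment at which its call begins. There is no depth.
- close_job(): hands the job in; it is judged then, once.
The state is a dict: "clock": time; "joint_pos": joint angles; "qvel": joint speeds; "tau": joint torques, N m; "tool_pos": TCP position; "orientation": TCP orientation; "force": force on the tool from outside, world axes, zero at the start; "moment": the same for the moment, N m; "opening": finger opening in m; "gripper_force": force on a finger pad.
Only numpy, scipy, OpenCV 4.12 (cv2) and the standard library are available. Lean on these libraries where they do the work, as an engineer would, in place of code of your own. Each camera call takes 0.05 s, during which the arm holds its last target. There are 200 camera calls.

## Working session

There is one attempt and no reset: what is moved stays moved. The work goes in short steps, Python scripts to look and compute and a tool call to move; the robot and the scene stay as the last step left them, time stands still between calls to the robot, and variables do not carry over. Pictures are saved under pics/ and viewed, at most 10 in all, crops included, and the job is handed in when it is done.

Besides the shell and the picture viewer there is one more tool, called after "Request:" as name([rows], argument=value, ...), one row to a line, values as JSON. play_rows: Moves the arm, as the interface text tells. Its arguments: {"type":"object","properties":{"commands":{"type":"array","items":{"type":"array","items":{"type":"array","items":{"type":"number"}}}}},"required":["commands"]}

```bash
ls; mkdir -p pics; cat > h.py <<'E'
import numpy as np, cv2, pickle
from plant import *
from scipy.spatial.transform import Rotation as R
def snap(n,f):
    s=snapshot(n); cv2.imwrite(f'pics/{f}.png',s['frame'][:,:,::-1]); pickle.dump(s,open(f'pics/{f}.pkl','wb')); return s
def rot(s):
    a=np.array(s['attitude'],float)
    return a if a.shape==(3,3) else R.from_euler('xyz',a,degrees=True).as_matrix()
def px2plane(s,u,v,z):
    d=rot(s)@np.linalg.inv(s['camera_matrix'])@[u,v,1.]; o=np.array(s['origin']); return o+d*(z-o[2])/d[2]
def proj(s,p):
    c=rot(s).T@(np.array(p)-s['origin']); q=np.array(s['camera_matrix'])@c; return q[:2]/q[2]
def ld(f): return pickle.load(open(f'pics/{f}.pkl','rb'))
E
python3 - <<'E'
from h import *
print(get_obs(), hold_point_z)
for n in ['scene','side']:
    s=snap(n,n+'0'); print(n,s['camera_matrix'],s['origin'],s['attitude'])
a=ld('scene0')['frame'];b=ld('side0')['frame']
cv2.imwrite('pics/scene0.png',cv2.resize(a,(800,600),interpolation=2)[:,:,::-1])
cv2.imwrite('pics/side0.png',cv2.resize(b,(800,600),interpolation=2)[:,:,::-1])
E
```

```text
pics
{'clock': 0.0, 'joint_pos': array([ 8.92712987e+01,  2.05917957e+01,  6.32642644e-01, -2.12139167e-02,
       -7.01368537e+01, -1.65070962e+01]), 'qvel': array([-0.01809319, -0.0045726 ,  0.08011767, -0.03875538,  0.00446027,
        0.0826283 ]), 'tau': array([ 9.52384798e-04, -5.82716453e+01,  2.93057477e+01,  6.99715421e+00,
        7.24798796e-03, -1.64380212e-04]), 'tool_pos': array([0.19986322, 0.64413045, 0.18750666]), 'orientation': array([ 1.79902283e+02, -8.16124937e-03, -1.72430152e+01]), 'force': array([ 0.18796712, -0.61364221,  0.06661376]), 'moment': array([ 0.02608817, -0.01576978,  0.01264771]), 'gripper_force': 0.0, 'opening': 0.08777911632957164} 0.0188
scene [[348.13154592   0.         261.67902245]
 [  0.         348.13154592 194.38048439]
 [  0.           0.           1.        ]] [ 0.23850974 -0.3681666   0.84446289] [-141.12626822    0.33923192  -30.47597373]
side [[360.1657749    0.         252.14031857]
 [  0.         360.1657749  190.07947753]
 [  0.           0.           1.        ]] [ 0.25825292 -0.7703422   0.87343058] [-128.21984468   -0.4663154   -14.98392784]
```

View pics/scene0.png

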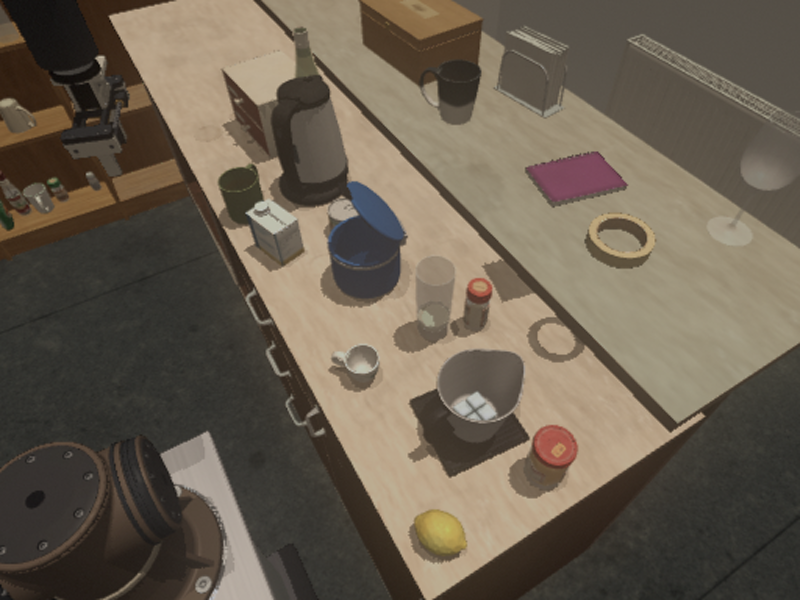

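View pics/side0.png

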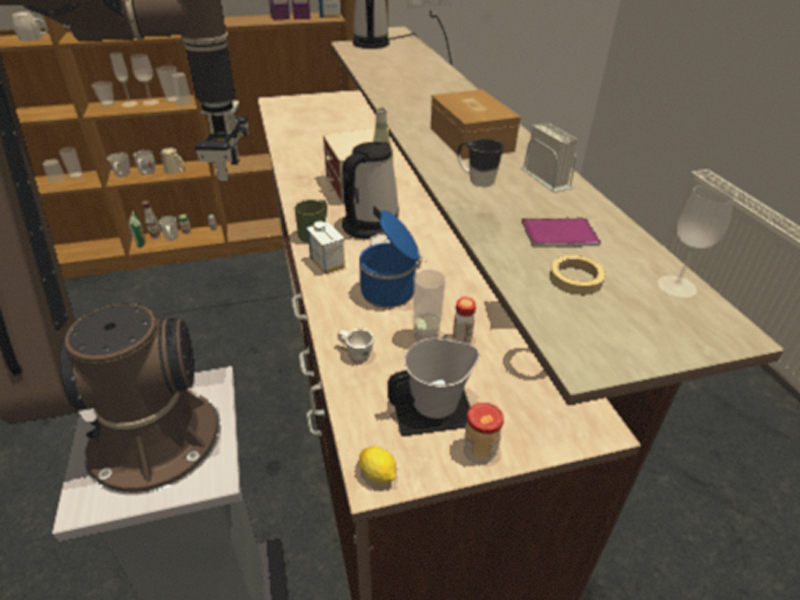

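```bash
python3 - <<'E'
from h import *
a=ld('scene0')['frame'];b=ld('side0')['frame']
def c(im,u,v,w=100,h=75): return cv2.resize(im[v:v+h,u:u+w],(400,300),interpolation=cv2.INTER_CUBIC)
o=np.vstack([np.hstack([c(a,190,115),c(b,210,130)]),np.hstack([c(a,250,222),c(b,235,213)])])
cv2.imwrite('pics/z0.png',o[:,:,::-1])
E
```

```text
(no output)
```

View pics/z0.png

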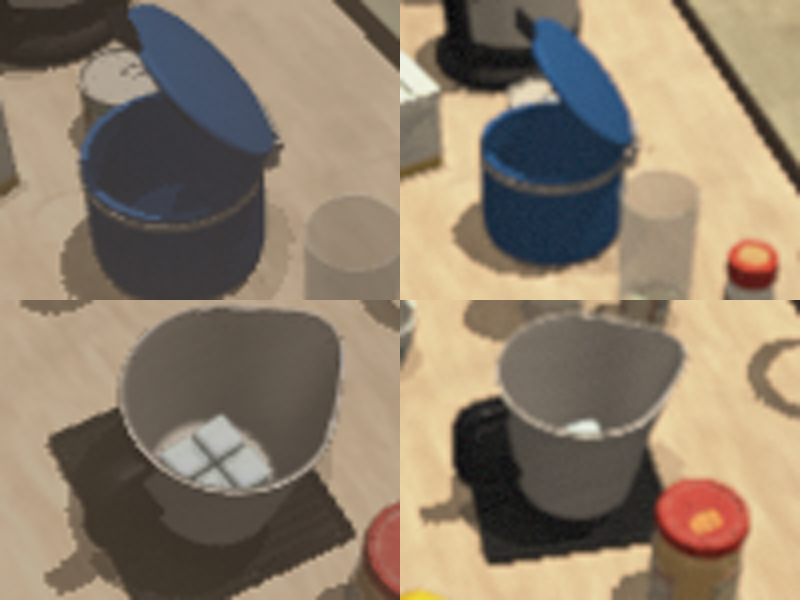

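```bash
cat > fit.py <<'E'
from h import *
from scipy.optimize import least_squares
S=ld('scene0');D=ld('side0')
t=np.linspace(0,2*np.pi,180)
def circ(s,c,r,z): return np.array([proj(s,[c[0]+r*np.cos(a),c[1]+r*np.sin(a),z]) for a in t])
def resb(p):
    c=p[:2]; r=[]
    for s,(l,rr,b) in ((S,(212,256.3,189.5)),(D,(231,265.3,195.5))):
        q=circ(s,c,.07,.06); r+=[q[:,0].min()-l,q[:,0].max()-rr]
        r+=[circ(s,c,.07,0)[:,1].max()-b]
    ex=np.array([np.cos(p[2]),np.sin(p[2]),0]); h=np.array([*c,0])+.078*ex+[0,0,.108]
    tab=h+.166*(-np.cos(p[3])*ex+np.sin(p[3])*np.array([0,0,1]))
    r+=list(proj(S,tab)-[224.5,118.5])+list(proj(D,tab)-[240.5,135])
    r+=list((proj(S,h)-[258.5,152.5])*.5)+list((proj(D,h)-[267.5,167.5])*.5)
    return r
f=least_squares(resb,[.5,.15,-.3,.8]);print('bucket',f.x,np.degrees(f.x[2:]),np.round(f.fun,1))
def resj(p):
    c=p[:2]; r=[]
    ex=np.array([np.cos(p[2]),np.sin(p[2])]); z=.124
    for s,(l,b,fb) in ((S,(280,269.5,282.8)),(D,(259.5,247,267.3))):
        q=circ(s,c,.064,z); r+=[q[:,0].min()-l,q[:,1].max()-b,circ(s,c,.044,.006)[:,1].max()-fb]
    tip=[*(c+.08*ex),z]
    r+=list(proj(S,tip)-[334,227])+list(proj(D,tip)-[306,225])
    return r
f=least_squares(resj,[.5,-.15,-.3]);print('jug',f.x,np.degrees(f.x[2]),np.round(f.fun,1))
# mat corners
g=lambda s,u,v,z: np.round(px2plane(s,u/1.5625,v/1.5625,z)[:2],3)
for k in ((412,405),(527,435),(450,472)): print('mat',g(S,*k,.009))
for k in ((398,432),): print('matside',g(D,*k,.009))
for n,s,u,v,z in (('glass',S,434,268,.167),('glassD',D,428,282,.167),('spice',S,479,288,.106),('spiceD',D,466,304,.106),('honey',S,555,446,.1),('honeyD',D,485,417,.1),
 ('cup',S,361,360,.052),('cupD',D,358,342,.052),('milk',S,275,220,.1),('milkD',D,326,240,.1),('tin',S,343,210,.058),('lemon',S,440,532,.029)): print(n,g(s,u,v,z))
E
python3 fit.py
```

```text
bucket [ 0.54669481  0.33088664 -0.45436625  0.90176115] [-26.03326863  51.66710826] [ 0.2  0.8  3.  -0.2  1.6  1.2 -3.3 -0.7  1.7 -3.1  0.5 -1.1  0.8 -1.1]
jug [ 0.54572649 -0.05478716  0.06618463] 3.7920997924942563 [ 1.   0.   0.8  0.3 -1.8 -0.3 -0.6  1.9 -0.  -1.7]
mat [0.467 0.02 ]
mat [ 0.602 -0.124]
mat [ 0.459 -0.112]
matside [ 0.449 -0.115]
glass [0.588 0.15 ]
glassD [0.578 0.126]
spice [0.662 0.114]
spiceD [0.662 0.107]
honey [ 0.587 -0.185]
honeyD [ 0.585 -0.191]
cup [0.424 0.119]
cupD [0.42  0.104]
milk [0.417 0.475]
milkD [0.411 0.446]
tin [0.566 0.477]
lemon [ 0.392 -0.186]
```

Request:
play_rows([
  [[5,4,-11,0,0,0,0],[15,10,-14,0,0,0,0],[25,18,-16,0,0,0,0],[29,21,-16,0,0,0,0],[29,21,-16,0,0,0,0],[29,21,-16,0,0,0,0],[29,21,-16,0,0,0,0],[29,21,-16,0,0,0,0],[29,21,-16,0,0,0,0],[29,21,-16,0,0,0,0],[29,21,-16,0,0,0,0],[29,21,-16,0,0,0,0],[29,21,-16,0,0,0,0],[29,21,-16,0,0,0,0]],
])

```text
clock: 1.27
tool_pos: [0.4142, 0.3586, 0.3476]
orientation: [179.9, 0.0, -17.2]
force: [-0.6, -0.2, 0.7]
opening: 0.0022
gripper_force: 0.0
```

```bash
python3 - <<'E'
from h import *
o=get_obs();print(o['clock'],o['joint_pos'],o['tool_pos'],o['orientation'],o['opening'])
s=snap('wrist','w1');print(s['camera_matrix'][0],s['origin'],s['attitude'])
a=snap('scene','scene1');b=snap('side','side1')
print(proj(a,o['tool_pos']),proj(b,o['tool_pos']))
f=lambda im:cv2.resize(im,(400,300),interpolation=cv2.INTER_AREA)
def c(s,p,w=100,h=75):
    u,v=np.int32(proj(s,p)); u-=w//2; v-=h//2; print('crop',u,v); return cv2.resize(s['frame'][v:v+h,u:u+w],(400,300),interpolation=2)
P=o['tool_pos']
cv2.imwrite('pics/z1.png',np.vstack([np.hstack([f(s['frame']),f(s['frame'])*0]),np.hstack([c(a,P),c(b,P)])])[:,:,::-1])
cv2.imwrite('pics/w1b.png',cv2.resize(s['frame'],(800,600))[:,:,::-1])
E
```

```text
1.2667 [ 6.13624613e+01  4.90271842e+00  6.54742426e-01 -2.18893025e-02
 -8.58253458e+01  1.14421083e+01] [0.41415936 0.35857565 0.34764482] [ 1.79932466e+02  3.59407957e-02 -1.71970590e+01] 0.00223729356586438
[274.82418182   0.         256.39150097] [0.49400937 0.33472682 0.54335207] [ 1.62239830e+02 -4.13171434e-02 -1.07202509e+02]
[172.53979378  92.71393248] [208.92410945 104.72489752]
crop 122 55
crop 158 67
```

View pics/z1.png

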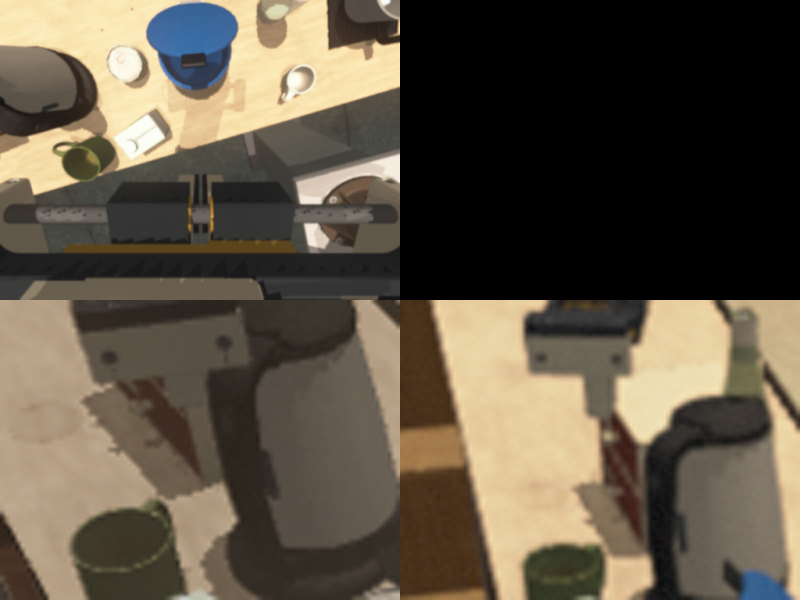

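```bash
python3 - <<'E'
from h import *
print(proj(ld('scene0'),[.2,.6443,.1875])*1.5625,proj(ld('side0'),[.2,.6443,.1875])*1.5625)
s=ld('w1'); cv2.imwrite('pics/w1c.png',cv2.resize(s['frame'][0:150,150:350],(800,600),interpolation=2)[:,:,::-1])
E
```

```text
[127.50797787 174.2353127 ] [231.81963195 183.25204293]
```

View pics/w1c.png

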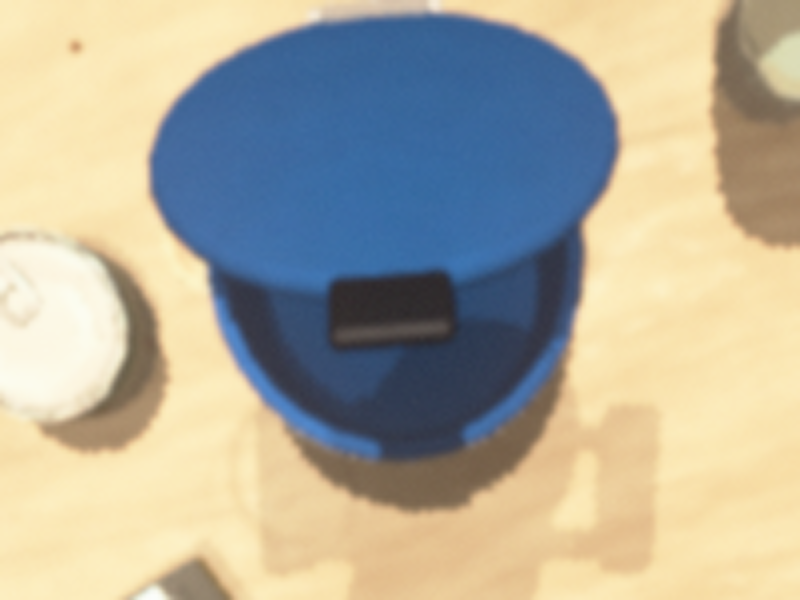

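```bash
cat > fit2.py <<'E'
from fit import *
W=ld('w1')
def resw(p,full=True):
    c=p[:2]; q=circ(W,c,.07,.105); r=[q[:,0].min()-203,q[:,0].max()-295.75,q[:,1].max()-115.5]
    ex=np.array([np.cos(p[2]),np.sin(p[2]),0]); ey=np.array([-ex[1],ex[0],0]); h=np.array([*c,0])+.078*ex+[0,0,.108]
    L=-np.cos(p[3])*ex+np.sin(p[3])*np.array([0,0,1])
    r+=list(proj(W,h+.171*L)-[248,84.5])
    d=np.array([proj(W,h+.078*L+.072*(np.cos(a)*L+np.sin(a)*ey)) for a in t])
    r+=[d[:,0].min()-187.5,d[:,0].max()-304.5]
    r+=list((proj(W,h)-[244,3.5])*.5)
    return r
f=least_squares(resw,[.54,.33,-.45,.9]);print('W',f.x,np.degrees(f.x[2:]),np.round(f.fun,1))
f=least_squares(lambda p:list(resw(p))+list(resb(p)),[.54,.33,-.45,.9]);print('all',f.x,np.degrees(f.x[2:]),np.round(f.fun,1))
g=lambda u,v,z:np.round(px2plane(W,u*1.28,v*1.28,z)[:2],3)
print('cup',g(300,80,.052),'tin',g(125,64,.058),'milk',g(142,135,.1),'glassfoot',g(272,12,0),'kettle near',g(80,132,.0), 'green',g(80,160,.08),'matcorner',g(329,46,.009),g(333,5,.009))
E
python3 fit2.py | tail -3
```

```text
all [ 0.54350061  0.33066301 -0.23799878  0.87641292] [-13.6363259   50.21476128] [-2.   0.9 -0.7 -0.3 -1.7 -0.7  1.2  0.4 -0.1 -0.7 -0.   3.4 -1.   0.8
  1.3 -5.2  2.  -0.3 -1.5 -0.5 -2.8  0.6 -2.3]
cup [0.426 0.127] tin [0.568 0.478] milk [0.421 0.487] glassfoot [0.58  0.142] kettle near [0.459 0.672] green [0.404 0.653] matcorner [0.474 0.034] [0.553 0.016]
```

```bash
python3 fit2.py | tail -4|head -2
```

```text
W [ 0.54255758  0.33082079 -0.2220849   0.87032542] [-12.72452759  49.86597328] [-1.9  1.  -0.   0.4  0.1 -0.6  0.9 -0.   0.3]
all [ 0.54350061  0.33066301 -0.23799878  0.87641292] [-13.6363259   50.21476128] [-2.   0.9 -0.7 -0.3 -1.7 -0.7  1.2  0.4 -0.1 -0.7 -0.   3.4 -1.   0.8
```

Request:
play_rows([
  [[6.3,-0.6,6,0,0,-4,0],[6.3,-0.6,12.2,0,0,-4,0],[6.3,-0.6,12.2,0,0,-4,0],[6.3,-0.6,12.2,0,0,-4,0],[8,-0.7,12.2,0,0,-4,0],[9.5,-0.9,12.2,0,0,-4,0],[11,-1,12.2,0,0,-4,0],[12.5,-1.2,12.2,0,0,-4,0],[14,-1.3,12.2,0,0,-4,0],[15.5,-1.4,12.2,0,0,-4,0],[17,-1.6,12.2,0,0,-4,0],[18.3,-1.7,12.2,0,0,-4,0],[19.3,-1.8,12.2,0,0,-4,0],[20.2,-1.8,12.2,0,0,-4,0],[20.8,-1.8,12.2,0,0,-4,0],[20.8,-1.8,12.2,0,0,-4,0],[20.8,-1.8,12.2,0,0,-4,0],[20.8,-1.8,12.2,0,0,-4,0]],
])

```text
clock: 2.92
tool_pos: [0.6184, 0.3139, 0.2266]
orientation: [-180.0, 0.0, -13.2]
force: [-0.8, 0.6, 0.1]
opening: 0.0001
gripper_force: 0.0
```

```bash
python3 - <<'E'
from h import *
o=get_obs();print(o['clock'],o['joint_pos'],o['tool_pos'],o['orientation'],o['force'])
w=snap('wrist','w2');b=snap('side','side2')
f=lambda im:cv2.resize(im,(400,300),interpolation=2)
cv2.imwrite('pics/z2.png',np.hstack([f(w['frame']),f(b['frame'][110:210,180:313])])[:,:,::-1])
E
```

```text
2.9167 [ 4.29621736e+01  2.12233033e+01  6.62827064e+00 -9.14208204e-03
 -7.53987854e+01  3.38170178e+01] [0.61838789 0.31388893 0.2266064 ] [-1.79989940e+02  3.90995609e-03 -1.32231124e+01] [-0.79153301  0.59990479  0.10926618]
```

View pics/z2.png

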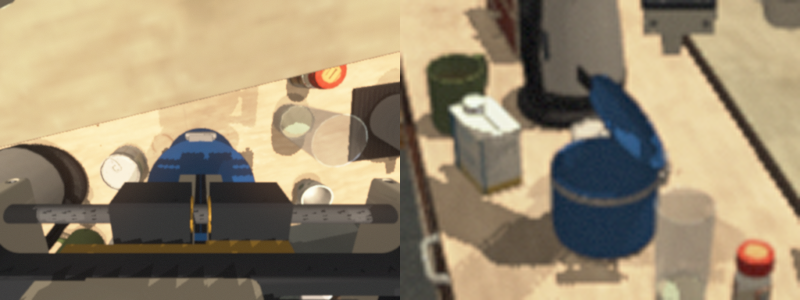

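```bash
python3 - <<'E'
from h import *
s=ld('side2');print(s['origin'],s['attitude'],ld('side0')['origin'])
for z in (.2266,.25,.27,.29,.3): 
    u,v=proj(s,[.618,.314,z]);print(z,u,v,(u-180)*3+400,(v-110)*3)
from fit import *
for deg in (50,55,60,70,90,98):
    a=np.radians(deg);r=[]
    for b in (-13,-26):
        e=np.array([np.cos(np.radians(b)),np.sin(np.radians(b)),0]);h=np.array([.543,.331,.108])+.078*e
        u,v=proj(s,h+.171*(-np.cos(a)*e+[0,0,np.sin(a)]));r+=[round((u-180)*3+400),round((v-110)*3)]
    print(deg,r)
E
```

```text
[ 0.25825292 -0.7703422   0.87343058] [-128.21984468   -0.4663154   -14.98392784] [ 0.25825292 -0.7703422   0.87343058]
0.2266 269.33410243183016 135.35250330967278 668.0023072954905 76.05750992901835
0.25 269.5817538800643 129.57005781722762 668.7452616401929 58.71017345168286
0.27 269.7978979481145 124.5232821939585 669.3936938443435 43.56984658187548
0.29 270.01829621289806 119.37717478442286 670.0548886386941 28.13152435326859
0.3 270.1301301125557 116.76595068866673 670.3903903376672 20.297852066000203
bucket [ 0.54669481  0.33088664 -0.45436625  0.90176115] [-26.03326863  51.66710826] [ 0.2  0.8  3.  -0.2  1.6  1.2 -3.3 -0.7  1.7 -3.1  0.5 -1.1  0.8 -1.1]
jug [ 0.54572649 -0.05478716  0.06618463] 3.7920997924942563 [ 1.   0.   0.8  0.3 -1.8 -0.3 -0.6  1.9 -0.  -1.7]
mat [0.467 0.02 ]
mat [ 0.602 -0.124]
mat [ 0.459 -0.112]
matside [ 0.449 -0.115]
glass [0.588 0.15 ]
glassD [0.578 0.126]
spice [0.662 0.114]
spiceD [0.662 0.107]
honey [ 0.587 -0.185]
honeyD [ 0.585 -0.191]
cup [0.424 0.119]
cupD [0.42  0.104]
milk [0.417 0.475]
milkD [0.411 0.446]
tin [0.566 0.477]
lemon [ 0.392 -0.186]
50 [513, 30, 512, 25]
55 [525, 19, 524, 16]
60 [538, 9, 537, 8]
70 [566, -8, 567, -5]
90 [629, -31, 632, -19]
98 [654, -34, 659, -18]
```

```bash
python3 - <<'E'
from h import *
def c(f,p,w=80,h=60):
    s=ld(f);im=s['frame'].copy(); q=proj(s,p);u,v=np.int32(q);u=max(u-w//2,0);v=max(v-h//2-10,0)
    z=cv2.resize(im[v:v+h,u:u+w],(400,300),interpolation=2); cv2.circle(z,tuple(np.int32((q-[u,v]+.5)*5)),3,(255,0,255),-1); print(f,u,v); return z
P0=[.19986,.64413,.1875];P1=[.41416,.35857,.34764];P2=[.6184,.3139,.2266]
cv2.imwrite('pics/z3.png',np.vstack([np.hstack([c('side0',P0),c('scene0',P0)]),np.hstack([c('scene1',P1),c('side2',P2)])])[:,:,::-1])
s=ld('side2')
for deg in (50,55,60,65,70,75,80,90):
    a=np.radians(deg);e=np.array([np.cos(-.23),np.sin(-.23),0]);h=np.array([.543,.331,.108])+.078*e
    print(deg,proj(s,h+.171*(-np.cos(a)*e+[0,0,np.sin(a)])),proj(s,h))
E
```

```text
side0 108 77
scene0 41 71
scene1 132 52
side2 229 95
50 [239.03953739 132.63538559] [268.45754155 162.8577868 ]
55 [242.33504865 130.34777327] [268.45754155 162.8577868 ]
60 [245.86949888 128.30818248] [268.45754155 162.8577868 ]
65 [249.61260521 126.53825152] [268.45754155 162.8577868 ]
70 [253.53119541 125.05702651] [268.45754155 162.8577868 ]
75 [257.58961087 123.88060569] [268.45754155 162.8577868 ]
80 [261.75017681 123.02183165] [268.45754155 162.8577868 ]
90 [270.22018162 122.29089124] [268.45754155 162.8577868 ]
```

View pics/z3.png

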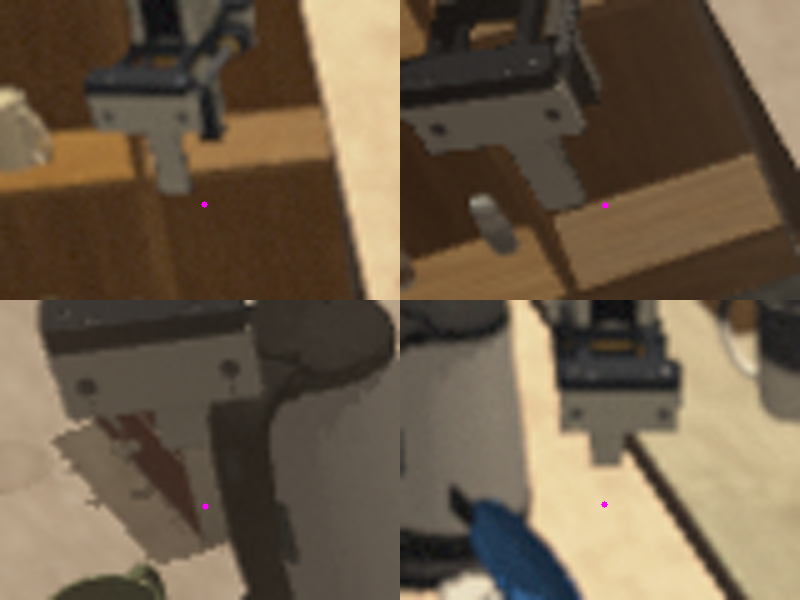

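```bash
python3 - <<'E'
from h import *
w=ld('w1')
for dz in (0,.02,.033,.05,.066,.1): print(dz,proj(w,np.array([.41416,.35857,.34764+dz]))/1.28)
for n,P in (('side0',[.19986,.64413,.1875]),('scene0',[.19986,.64413,.1875])):
    s=ld(n)
    yt=np.array([-.296,-.955,0])
    for k in (1,-1):
        for dz in (0,.033): print(n,k,dz,proj(s,np.array(P)+[0,0,dz]+k*.0545*yt))
E
```

```text
0 [201.01317309 166.95579501]
0.02 [201.09912943 175.72032632]
0.033 [201.16473567 182.40986098]
0.05 [201.26545734 192.67993745]
0.066 [201.38025575 204.38534688]
0.1 [201.72385147 239.42005496]
side0 1 0 [144.71757814 123.55848644]
side0 1 0.033 [143.24192672 116.02990144]
side0 -1 0 [151.74257907 111.39916446]
side0 -1 0.033 [150.44598487 104.13350315]
scene0 1 0 [ 79.93996005 122.97195118]
scene0 1 0.033 [ 75.15592497 113.83772907]
scene0 -1 0 [ 83.1001615  100.84342771]
scene0 -1 0.033 [78.69482246 91.74767138]
```

Request:
play_rows([
  [[-8,0,-2,0,0,0,0],[-14.5,0,-2,0,0,0,0],[-14.5,0,3.4,0,0,0,0],[-14.5,0,3.4,0,0,0,0],[-14.5,0,3.4,0,0,0,0],[-14.5,0,3.4,0,0,0,0],[-13,0,3.4,0,0,0,0],[-11,0,3.4,0,0,0,0],[-9.3,0,3.4,0,0,0,0],[-7.8,0,3.4,0,0,0,0],[-6.3,0,3.4,0,0,0,0],[-4.8,0,3.4,0,0,0,0],[-3.4,0,3.4,0,0,0,0],[-2.2,0,3.4,0,0,0,0],[-1.2,0,3.4,0,0,0,0],[-0.4,0,3.4,0,0,0,0],[0.2,0,3.4,0,0,0,0],[0.2,0,3.4,0,0,0,0],[0.2,0,3.4,0,0,0,0]],
])

```text
clock: 4.6
tool_pos: [0.621, 0.3131, 0.1923]
orientation: [180.0, -0.0, -13.3]
force: [0.7, -0.5, 0.1]
opening: 0.0
gripper_force: 0.0
```

```bash
python3 - <<'E'
from h import *
o=get_obs();print(o['clock'],o['tool_pos'],o['force'])
b=snap('side','side3');s=snap('scene','scene3')
for S in (b,s):
  for deg in (51,80,90,96):
    a=np.radians(deg);e=np.array([np.cos(-.23),np.sin(-.23),0]);y=np.array([-e[1],e[0],0]);h=np.array([.543,.331,.108])+.078*e;L=-np.cos(a)*e+[0,0,np.sin(a)]
    print(deg,[np.round(proj(S,h+v)) for v in (.171*L,.078*L+.072*y,.078*L-.072*y)])
# hsv blue mask bounding
for S,n in ((b,'side0'),(s,'scene0')):
  for f in (S['frame'],ld(n)['frame']):
    m=cv2.inRange(cv2.cvtColor(f,cv2.COLOR_RGB2HSV),(100,120,30),(125,255,255)); m[:100]=0; m[210:]=0; m[:,:195]=0;m[:,300:]=0
    ys,xs=np.where(m);print(xs.min(),xs.max(),ys.min(),ys.max(),xs[ys<ys.min()+3])
E
```

```text
4.6 [0.6209829  0.31310417 0.19230944] [ 0.74982703 -0.4562368   0.10764052]
51 [array([240., 132.]), array([255., 139.]), array([257., 160.])]
80 [array([262., 123.]), array([264., 136.]), array([267., 156.])]
90 [array([270., 122.]), array([268., 135.]), array([271., 156.])]
96 [array([275., 122.]), array([270., 135.]), array([273., 156.])]
51 [array([218., 119.]), array([235., 120.]), array([248., 152.])]
80 [array([246., 103.]), array([246., 113.]), array([260., 145.])]
90 [array([256., 100.]), array([250., 112.]), array([264., 143.])]
96 [array([263.,  99.]), array([253., 112.]), array([267., 143.])]
231 275 133 195 [275 275 275]
231 266 135 195 [245 246 247 244 245 246 247 248 249 244 245 246 247 248 249 250]Traceback (most recent call last):
  File "<stdin>", line 12, in <module>
    return umr_minimum(a, axis, None, out, keepdims, initial, where)
ValueError: zero-size array to reduction operation minimum which has no identity
```

Request:
play_rows([
  [[-5,0,3,0,0,0,0],[-10,0,-4,0,0,0,0.5],[-14,0,-12,0,0,0,0.5],[-14,2,-18,0,0,0,0.5],[-13,12,-20,0,0,-5,0.5],[-12,25,-20,0,0,-10,0.5],[-11,41,-20,0,0,-17,0.5],[-11,41,-20,0,0,-17,0.5],[-11,41,-20,0,0,-17,0.5],[-11,41,-20,0,0,-17,0.5],[-11,41,-20,0,0,-17,0.5],[-11,41,-20,0,0,-17,0.5],[-11,41,-20,0,0,-17,0.5],[-11,41,-20,0,0,-17,0.5],[-11,41,-20,0,0,-17,0.5],[-11,41,-20,0,0,-17,0.5],[-11,41,-20,0,0,-17,0.5]],
])

```text
clock: 6.12
tool_pos: [0.4193, -0.0611, 0.393]
orientation: [-180.0, -0.1, 3.7]
force: [-0.7, 0.1, 0.0]
opening: 0.0438
gripper_force: 0.0
```

```bash
python3 - <<'E'
from h import *
o=get_obs();print(o['clock'],o['joint_pos'],o['tool_pos'],o['orientation'],o['opening'])
w=snap('wrist','w4');b=snap('side','side4');s=snap('scene','scene4')
c=lambda im,u,v,w,h,W,H:cv2.resize(im[v:v+h,u:u+w],(W,H),interpolation=2)
top=np.hstack([c(s['frame'],195,90,133,60+40,400,300),c(b['frame'],205,105,133,100,400,300)])
cv2.imwrite('pics/z4.png',np.vstack([top,np.hstack([c(w['frame'],100,0,267,200,400,300),c(w['frame'],100,0,267,200,400,300)*0])])[:,:,::-1])
E
```

```text
6.1167 [ 1.86116654e+01 -8.24756456e+00 -6.39280208e+00 -5.15940909e-03
 -9.17419525e+01  7.50582820e+01] [ 0.41931694 -0.06113367  0.39302539] [-1.79965931e+02 -1.07666125e-01  3.67007732e+00] 0.04378892974328096
```

View pics/z4.png

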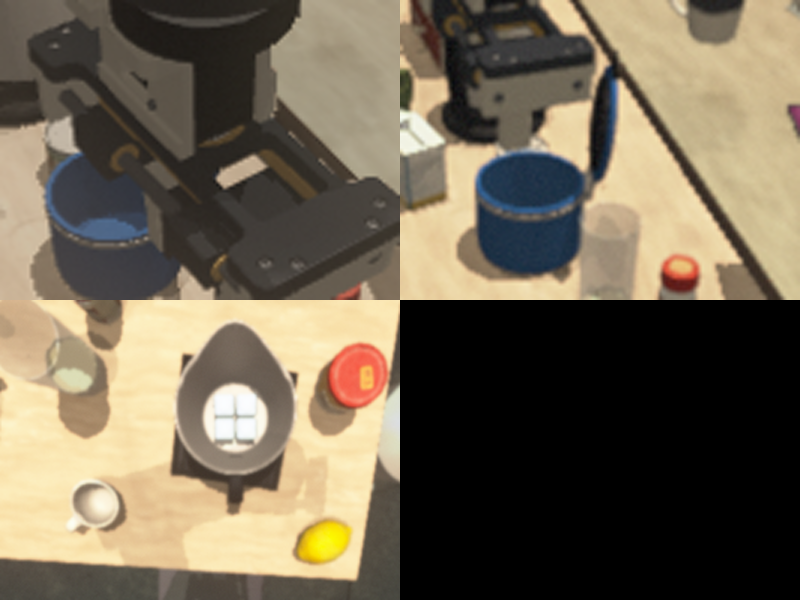

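```bash
cat > fit3.py <<'E'
from h import *
from scipy.optimize import least_squares
W=ld('w4');t=np.linspace(0,2*np.pi,180)
X=lambda x,y:(100+x/1.498,(y-300)/1.498)
def res(p):
    c=p[:2];e=np.array([np.cos(p[2]),np.sin(p[2])])
    q=np.array([proj(W,[c[0]+.064*np.cos(a),c[1]+.064*np.sin(a),.124]) for a in t])
    r=[q[:,0].min()-X(177,0)[0],q[:,0].max()-X(296,0)[0],q[:,1].max()-X(0,474)[1]]
    r+=list(proj(W,[*(c+.08*e),.124])-X(236,323))
    r+=[proj(W,[*(c-.094*e),.108])[0]-X(235.5,0)[0]]
    r+=[proj(W,[*(c-.101*e),.1])[1]-X(0,500)[1]]
    r+=list(proj(W,[*c,.03])-X(235,417))
    return r
f=least_squares(res,[.54,-.05,0]);print(f.x,np.degrees(f.x[2]),np.round(f.fun,1))
g=lambda x,y,z:np.round(px2plane(W,*X(x,y),z)[:2],3)
print('mat',g(172,473,.009),g(279,487,.009),g(182,355,.009),g(297,372,.009))
print('lemon',g(325,541,.03),'cup',g(97,503,.05),'honey',g(357,376,.1),'glass foot',g(75,370,0))
o=np.array([.41932,-.06113,.39303]);print(o-W['origin'])
E
python3 fit3.py
```

```text
[ 0.54402242 -0.05404173  0.06232522] 3.5709720511384457 [-1.5  0.8 -1.   0.1 -0.9  0.1  2.7  0.5 -0.3]
mat [0.468 0.028] [ 0.459 -0.119] [0.613 0.018] [ 0.603 -0.128]
lemon [ 0.392 -0.187] cup [0.427 0.119] honey [ 0.588 -0.182] glass foot [0.589 0.157]
[-0.08281964 -0.00557596 -0.19591795]
```

```bash
python3 - <<'E'
import numpy as np
J=np.radians([[89.2713,20.5918,.6326],[61.3625,4.9027,.6547],[42.9622,21.2233,6.6283],[18.6117,-8.2476,-6.3928]])
T=np.array([[.19986,.64413,.18751],[.41416,.35858,.34764],[.61839,.31389,.22661],[.41932,-.06113,.39303]])
lat=T[:,0]*np.sin(J[:,0])-T[:,1]*np.cos(J[:,0]);F=T[:,0]*np.cos(J[:,0])+T[:,1]*np.sin(J[:,0]);print(lat,F)
A=[];y=[]
for j,f,z in zip(J,F,T[:,2]):
    p=j[2]-j[1];s,c=np.sin(j[1]),np.cos(j[1])
    A+=[[1,s,np.cos(p),-np.sin(p),0],[0,c,np.sin(p),np.cos(p),1]];y+=[f,z]
x,r,k,sv=np.linalg.lstsq(np.array(A),np.array(y),rcond=None);print(x,np.array(A)@x-y,sv)
E
```

```text
[0.19165187 0.19164025 0.19173671 0.19176027] [0.6466197  0.51320769 0.66646092 0.37788112]
[-1.22470853e-04  6.00832791e-01  4.64025856e-01 -1.67212570e-03
 -2.14946508e-01] [ 1.59130640e-04  2.16669011e-05  6.46544836e-04  8.36394152e-06
 -4.48778490e-04 -1.98812017e-05 -3.56896986e-04 -1.01496409e-05] [3.44988469 2.82058559 0.30681285 0.21046832 0.06450981]
```

Request:
play_rows([
  [[0.8,0,4,0,6,0,0.5],[0.8,0,8,0,12,0,0.5],[0.8,0,12,0,20,0,0.5],[0.8,0,16,0,20,0,0.5],[0.8,0,19,0,20,0,0.5],[0.8,0,19,0,20,0,0.5],[0.8,0,19,0,20,0,0.5],[0.8,0,19,0,20,0,0.5]],
])

```text
clock: 6.93
tool_pos: [0.43, -0.059, 0.2054]
orientation: [180.0, -20.1, 3.9]
force: [0.4, 0.9, 1.3]
opening: 0.0434
gripper_force: 0.0
```

```bash
python3 - <<'E'
from h import *
o=get_obs();print(o['clock'],o['joint_pos'],o['tool_pos'],o['orientation'])
w=snap('wrist','w5');b=snap('side','side5');s=snap('scene','scene5')
def rel(w,p,e): return R.from_euler('xyz',e,degrees=True).as_matrix().T@(np.array(w['origin'])-p)
print(rel(w,o['tool_pos'],o['orientation']),rel(ld('w4'),[.41932,-.06113,.39303],[-179.966,-.1077,3.67]),rel(ld('w1'),[.41416,.35857,.34764],[179.93,.036,-17.2]))
Rt=R.from_euler('xyz',o['orientation'],degrees=True).as_matrix()
print(Rt)
print((R.from_matrix(Rt).inv()*R.from_matrix(rot(w))).as_euler('xyz',degrees=True),(R.from_euler('xyz',[-179.966,-.1077,3.67],degrees=True).inv()*R.from_matrix(rot(ld('w4')))).as_euler('xyz',degrees=True))
# tool length from wrist centre
j=np.radians(o['joint_pos']);f=.6008*np.sin(j[1])+.464*np.cos(j[2]-j[1]);zc=.6008*np.cos(j[1])+.464*np.sin(j[2]-j[1])
P=o['tool_pos'];F=P[0]*np.cos(j[0])+P[1]*np.sin(j[0]);print('wrist F,z rel shoulder',f,zc,'tcp F',F)
# kettle height
S=ld('scene0');base=px2plane(S,315/1.5625,180/1.5625,0);print('kettle',base)
for z in (.2,.25,.3):print(z,proj(S,[base[0],base[1],z])*1.5625)
E
```

```text
6.9333 [ 26.29701383 -20.08790028 -45.54436206  10.48930678 -46.30849918
  61.52025481] [ 0.42998188 -0.05898607  0.20536073] [179.98524094 -20.13722972   3.85971809]
[ 0.08317263 -0.00036433 -0.19554727] [ 0.08337484 -0.00037942 -0.19576138] [ 0.08320601 -0.00059606 -0.19576527]
[[ 9.36741251e-01  6.72253670e-02  3.43506301e-01]
 [ 6.31990049e-02 -9.97737787e-01  2.29171169e-02]
 [ 3.44269828e-01  2.41847639e-04 -9.38870719e-01]]
[-1.77119442e+01 -3.52241602e-02  9.00194952e+01] [-1.77116902e+01 -4.02862430e-02  9.00032942e+01]
wrist F,z rel shoulder 0.2125996530119458 0.3648125648921894 tcp F 0.3593505809864901
kettle [0.5792734  0.67344142 0.        ]
0.2 [302.00873854 105.47713363]
0.25 [298.20435771  83.65374368]
0.3 [294.12994524  60.28134858]
```

```bash
python3 - <<'E'
from h import *
w=ld('w5');P=np.array([.42998,-.05899,.20536]);Rt=R.from_euler('xyz',[179.985,-20.137,3.86],degrees=True).as_matrix();zt=Rt[:,2];yt=Rt[:,1]
def c(n,box,W=400,H=300):
    s=ld(n);u,v,ww,hh=box;z=cv2.resize(s['frame'][v:v+hh,u:u+ww],(W,H),interpolation=2)
    for dz,col in ((0,(255,0,255)),(-.033,(0,255,0))):
        for k in (-.022,.022):
            q=(proj(s,P+dz*zt+k*yt)-[u,v]+.5)*W/ww; cv2.circle(z,tuple(np.int32(q)),2,col,-1)
    q=(proj(s,[.450,-.060,.104])-[u,v]+.5)*W/ww; cv2.circle(z,tuple(np.int32(q)),2,(255,255,0),-1)
    return z
u,v=np.int32(proj(ld('side5'),P));a,b=np.int32(proj(ld('scene5'),P));print(u,v,a,b)
o=np.vstack([c('w5',(136,100,240,90),800,300),np.hstack([c('side5',(u-40,v-30,80,60)),c('scene5',(a-40,b-30,80,60))])])
cv2.imwrite('pics/z5.png',o[:,:,::-1])
E
```

```text
243 216 267 250
```

View pics/z5.png

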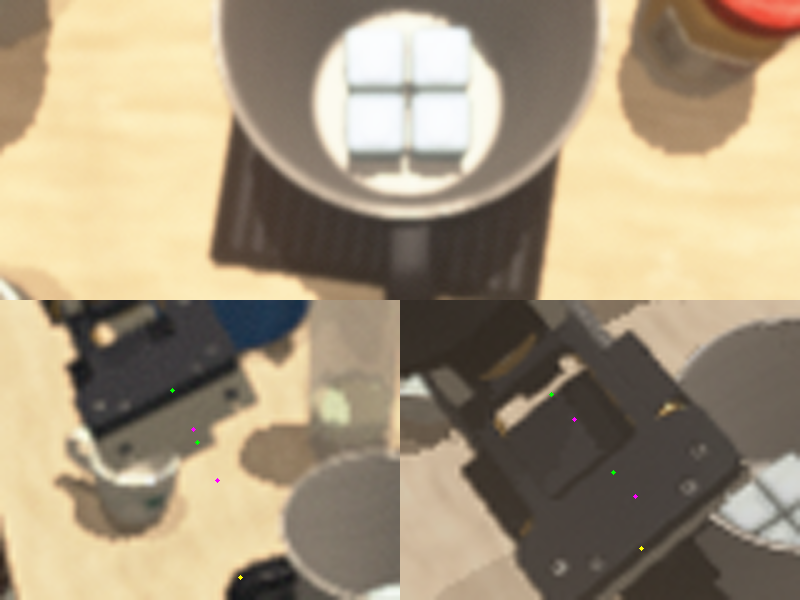

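Request:
play_rows([
  [[0,-5,0,0,-6,0,0],[0,-10.4,0,0,-12,0,0],[-2,-10.4,6,0,-20,0,0],[-5,-10.4,12,0,-20,0,0],[-6.6,-10.4,17.3,0,-20,0,0],[-6.6,-10.4,17.3,0,-20,0,0],[-6.6,-10.4,17.3,0,-20,0,0],[-6.6,-10.4,17.3,0,-20,0,0],[-6.6,-10.4,17.3,0,-20,0,0]],
])

```text
clock: 7.83
tool_pos: [0.4188, 0.0436, 0.0174]
orientation: [179.9, 0.1, 3.8]
force: [-0.0, 0.9, 0.1]
opening: 0.0007
gripper_force: 0.0
```

Request:
play_rows([
  [[0,0,1.0,0,0,0,0],[0,0,1.5,0,0,0,0],[0,0,2.0,0,0,0,0],[0,0,2.0,0,0,0,0]],
])

```text
clock: 8.17
tool_pos: [0.4188, 0.0438, -0.002]
orientation: [-180.0, -0.1, 3.8]
force: [-0.2, -0.4, 0.2]
opening: 0.0006
gripper_force: 0.0
```

Request:
play_rows([
  [[0,0,0.5,0,0,0,0],[0,0,1.0,0,0,0,0],[0,0,1.0,0,0,0,0]],
])

```text
clock: 8.42
tool_pos: [0.4178, 0.0433, -0.0131]
orientation: [180.0, 0.0, 3.8]
force: [-0.0, -0.3, -0.5]
opening: 0.0001
gripper_force: 0.0
```

Request:
play_rows([
  [[0,0,0.4,0,0,0,0],[0,0,0.8,0,0,0,0],[0,0,0.8,0,0,0,0]],
])

```text
clock: 8.67
tool_pos: [0.4176, 0.0432, -0.0214]
orientation: [180.0, 0.1, 3.8]
force: [-0.1, -0.2, -0.1]
opening: 0.0003
gripper_force: 0.0
```

Request:
play_rows([
  [[0,0,0.4,0,0,0,0],[0,0,0.8,0,0,0,0],[0,0,0.8,0,0,0,0]],
])

```text
clock: 8.92
tool_pos: [0.4176, 0.0432, -0.0294]
orientation: [180.0, 0.1, 3.8]
force: [-0.3, -0.2, 0.9]
opening: 0.0003
gripper_force: 0.0
```

```bash
python3 - <<'E'
from h import *
o=get_obs();print(o['tool_pos'],o['force'],o['tau'])
E
```

```text
[ 0.41764117  0.043245   -0.02942106] [-0.2771671  -0.24493121  0.93905739] [ 2.79697757e-03 -3.47181165e+01  1.61758125e+01  3.84368688e+00
  2.96479063e-01 -4.56564143e-03]
```

Request:
play_rows([
  [[0,0,0.3,0,0,0,0],[0,0,0.3,0,0,0,0]],
])

```text
clock: 9.08
tool_pos: [0.4178, 0.0433, -0.0321]
orientation: [180.0, 0.0, 3.8]
force: [0.3, 0.4, 0.5]
opening: 0.0003
gripper_force: 0.0
```

Request:
play_rows([
  [[0,0,0.3,0,0,0,0],[0,0,0.3,0,0,0,0]],
])

```text
clock: 9.25
tool_pos: [0.4179, 0.0434, -0.035]
orientation: [180.0, 0.0, 3.8]
force: [0.1, 0.1, -0.2]
opening: 0.0004
gripper_force: 0.0
```

Request:
play_rows([
  [[0,0,0.3,0,0,0,0],[0,0,0.3,0,0,0,0]],
])

```text
clock: 9.42
tool_pos: [0.4183, 0.0436, -0.0377]
orientation: [-180.0, -0.0, 3.8]
force: [-0.8, 0.7, 0.7]
opening: 0.0003
gripper_force: 0.0
```

Request:
play_rows([
  [[0,0,0.3,0,0,0,0],[0,0,0.3,0,0,0,0]],
])

```text
clock: 9.58
tool_pos: [0.4184, 0.0436, -0.0381]
orientation: [180.0, -0.0, 3.9]
force: [-15.5, 0.1, 55.6]
opening: 0.0002
gripper_force: 27.8
```

Request:
play_rows([
  [[0,0,-4,0,0,0,0],[0,0,-10,0,0,0,0.3],[0,0,-18,0,0,0,0.6],[0.5,5,-20,0,6,0,0.6],[1.6,10.5,-20,0,12,0,0.6],[1.6,10.5,-18,0,12,0,0.6],[1.6,10.5,-15.9,0,12,0,0.6],[1.6,10.5,-15.9,0,12,0,0.6],[1.6,10.5,-15.9,0,12,0,0.6],[1.6,10.5,-15.9,0,12,0,0.6],[1.6,10.5,-15.9,0,12,0,0.6]],
])

```text
clock: 10.5
tool_pos: [0.4414, -0.0592, 0.1184]
orientation: [180.0, -12.0, 3.9]
force: [0.5, -0.2, -0.4]
opening: 0.052
gripper_force: 0.0
```

```bash
cat > aim.py <<'E'
from h import *
def aim(p,o=None):
    o=o or get_obs(); Rt=R.from_euler('xyz',o['orientation'],degrees=True).as_matrix()
    return np.round(Rt.T@(np.array(p)-o['tool_pos'])*100,2)
E
python3 - <<'E'
from aim import *
o=get_obs();print(o['clock'],o['joint_pos'],o['tool_pos'],o['orientation'],o['opening'])
Rt=R.from_euler('xyz',o['orientation'],degrees=True).as_matrix();z=Rt[:,2];print(z)
g=np.array([.450,-.060,.076])+.057*z;print(g,aim(g))
snap('wrist','w6')
E
```

```text
10.5 [ 21.55704168  -6.69078069 -44.69760329   5.57111492 -40.72240427
  68.44942846] [ 0.44141222 -0.05920474  0.11840505] [179.97710344 -11.96167636   3.87404314] 0.051959055633967216
[ 0.20681078  0.01360428 -0.97828637]
[ 0.46178821 -0.05922456  0.02023768] [-0.05  0.14 10.02]
```

Request:
play_rows([
  [[0,0.1,3,0,0,0,0.6],[0,0.1,6,0,0,0,0.6],[0,0.1,8.5,0,0,0,0.6],[0,0.1,10,0,0,0,0.6],[0,0.1,10,0,0,0,0.6],[0,0.1,10,0,0,0,0.6]],
])

```text
clock: 11.05
tool_pos: [0.4613, -0.0593, 0.0198]
orientation: [179.9, -11.8, 3.9]
force: [0.5, -0.1, 0.1]
opening: 0.0528
gripper_force: 0.0
```

Request:
play_rows([
  [[0,0,0,0,0,0,0],[0,0,0,0,0,0,0],[0,0,0,0,0,0,0],[0,0,0,0,0,0,0],[0,0,0,0,0,0,0],[0,0,0,0,0,0,0],[0,0,0,0,0,0,0],[0,0,0,0,0,0,0]],
])

```text
clock: 11.72
tool_pos: [0.4622, -0.0598, 0.0209]
orientation: [-180.0, -12.1, 3.8]
force: [-0.9, -0.2, 5.0]
opening: 0.0181
gripper_force: 30.0
```

```bash
python3 - <<'E'
from aim import *
o=get_obs();print(o['clock'],o['joint_pos'],o['tool_pos'],o['orientation'],o['opening'],o['force'],o['moment'],o['gripper_force'])
snap('wrist','w7');snap('side','side7')
E
```

```text
11.7167 [ 19.90488276   4.79807469 -51.72011352   8.84876247 -22.12313854
  65.99145637] [ 0.46218462 -0.05984454  0.02093643] [-179.99187461  -12.05688046    3.76463964] 0.018127013920873337 [-0.86700598 -0.23109146  4.96126059] [-0.17763021  0.55958292 -0.01593216] 29.96204739290988
```

Request:
play_rows([
  [[0.1,0,-0.5,0,0,0,0],[0.2,0,-1,0,0,0,0],[0.4,0,-2,0,0,0,0],[0.7,0,-3.2,0,0,0,0],[1,0,-4.6,0,0,0,0],[1.25,0,-5.9,0,0,0,0],[1.25,0,-5.9,0,0,0,0],[1.25,0,-5.9,0,0,0,0]],
])

```text
clock: 12.48
tool_pos: [0.4617, -0.0597, 0.0812]
orientation: [-180.0, -12.1, 3.7]
force: [0.0, 0.5, -2.2]
opening: 0.018
gripper_force: 30.0
```

```bash
cat > flow.py <<'E'
from aim import *
def flow(a,b,box=(200,0,320,140)):
    A=cv2.cvtColor(ld(a)['frame'],cv2.COLOR_RGB2GRAY);B=cv2.cvtColor(ld(b)['frame'],cv2.COLOR_RGB2GRAY)
    m=np.zeros_like(A);m[box[1]:box[3],box[0]:box[2]]=255
    p=cv2.goodFeaturesToTrack(A,60,.02,5,mask=m);q,st,_=cv2.calcOpticalFlowPyrLK(A,B,p,None,winSize=(21,21))
    k=st.ravel()==1;return p[k,0],q[k,0]-p[k,0]
E
python3 - <<'E'
from flow import *
o=get_obs();print(o['clock'],o['tool_pos'],o['orientation'],o['opening'],o['force'],o['moment'])
snap('wrist','w8')
p,d=flow('w7','w8')
for a,b in sorted(zip(p.tolist(),d.tolist())):print(np.round(a),np.round(b,1))
E
```

```text
12.4833 [ 0.46170227 -0.05973853  0.08118859] [-179.96282732  -12.05517551    3.74621587] 0.018025411032560338 [ 0.01207825  0.45716739 -2.16597448] [-0.16162285  1.13973801  0.05742708]
[216.  71.] [-0.2  0.9]
[218.  63.] [-0.2  0.8]
[221. 102.] [-0.   0.7]
[222. 139.] [-0.5  0.3]
[228.  57.] [0.1 0.5]
[233.  55.] [-2.7  1.6]
[240.  53.] [ 2.2 -0.5]
[248.  52.] [ 4.2 -0.5]
[251. 102.] [-0.3  0.7]
[251. 139.] [-0.5  1. ]
[255.  66.] [-0.2  0.8]
[255. 109.] [-0.3  0.7]
[257.  87.] [-0.2  0.6]
[257.  96.] [-0.3  0.8]
[257. 126.] [-0.3  0.2]
[258. 102.] [-0.3  0.7]
[258. 138.] [-0.5  0.8]
[259.  51.] [-0.3 -0.4]
[272.  54.] [0.3 0.2]
[278.  57.] [1.7 1. ]
[287. 139.] [0.2 0.8]
[289.  99.] [-0.3  0.8]
[292.  63.] [-0.2  0.5]
[294.  74.] [-0.4 -0.8]
[297.  78.] [-0.3 -0.8]
[304.  86.] [-0.4 -0.9]
[307.  90.] [-0.3 -0.8]
```

```bash
cat > plan.py <<'E'
from aim import *
def M(Rm,p): m=np.eye(4);m[:3,:3]=Rm;m[:3,3]=p;return m
def tool(p,e): return M(R.from_euler('xyz',e,degrees=True).as_matrix(),p)
JUG0=M(R.from_euler('z',3.6,degrees=True).as_matrix(),[.544,-.054,.006])
G=np.linalg.inv(JUG0)@tool([.4622,-.0598,.0209],[180,-12.05,3.76])   # tool in jug frame
def jug(x,y,z,yaw,th,pivot=False):
    Rm=R.from_euler('ZY',[yaw,th],degrees=True).as_matrix(); p=np.array([x,y,z])
    if pivot: p=p-Rm@[.08,0,.118]
    return M(Rm,p)
def rows(js,grip=0,start=None):
    o=get_obs(); T0=tool(o['tool_pos'],o['orientation']) if start is None else start
    out=[]
    for J in js:
        D=np.linalg.inv(T0)@J@G; v=R.from_matrix(D[:3,:3]).as_rotvec(degrees=True)
        out.append([*np.round(D[:3,3]*100,1).tolist(),*np.round(v,1).tolist(),grip])
    print(str(out).replace('.0,',','))
d=np.array([np.cos(np.radians(65)),np.sin(np.radians(65))]);T=np.array([.543,.331])-.03*d+.02*np.array([-d[1],d[0]])
E
python3 - <<'E'
from plan import *
js=[];c0=np.array([.544,-.054]);c1=T-.08*d;print(T,c1)
for i in range(1,21):
    z=min(.2,.066+.026*i); s=np.clip((i-4)/14,0,1); s=s*s*(3-2*s)
    js.append(jug(*(c0+(c1-c0)*s),z,3.6+61.4*s,0))
rows(js)
E
```

```text
[0.5121953  0.31226313] [0.47838584 0.23975851]
[[0.7, -0, -2.6, -0, 0.1, -0, 0], [1.2, -0, -5.1, -0, 0.1, -0, 0], [1.7, -0, -7.7, -0, 0.1, -0, 0], [2.3, -0, -10.2, -0, 0.1, -0, 0], [2.8, -0.3, -12.8, 0.2, 0.1, -0.9, 0], [2.7, -1.2, -13.2, 0.7, 0.1, -3.3, 0], [2.4, -2.5, -13.2, 1.5, 0.1, -7.1, 0], [2.2, -4.2, -13.3, 2.5, 0.1, -11.9, 0], [2, -6.2, -13.3, 3.7, 0.1, -17.5, 0], [1.8, -8.4, -13.4, 5, 0.1, -23.7, 0], [1.8, -10.7, -13.4, 6.4, 0.1, -30, 0], [1.8, -13.1, -13.4, 7.7, 0.1, -36.4, 0], [1.9, -15.5, -13.3, 9, 0.1, -42.6, 0], [2.1, -17.7, -13.3, 10.2, 0.1, -48.2, 0], [2.3, -19.6, -13.3, 11.3, 0.1, -53, 0], [2.4, -21.2, -13.2, 12.1, 0.1, -56.7, 0], [2.5, -22.2, -13.2, 12.6, 0.1, -59.2, 0], [2.6, -22.6, -13.2, 12.8, 0.1, -60.1, 0], [2.6, -22.6, -13.2, 12.8, 0.1, -60.1, 0], [2.6, -22.6, -13.2, 12.8, 0.1, -60.1, 0]]
```

Request:
play_rows([
  [[0.7,0,-2.6,0,0.1,0,0],[1.2,0,-5.1,0,0.1,0,0],[1.7,0,-7.7,0,0.1,0,0],[2.3,0,-10.2,0,0.1,0,0],[2.8,-0.3,-12.8,0.2,0.1,-0.9,0],[2.7,-1.2,-13.2,0.7,0.1,-3.3,0],[2.4,-2.5,-13.2,1.5,0.1,-7.1,0],[2.2,-4.2,-13.3,2.5,0.1,-11.9,0],[2,-6.2,-13.3,3.7,0.1,-17.5,0],[1.8,-8.4,-13.4,5,0.1,-23.7,0],[1.8,-10.7,-13.4,6.4,0.1,-30,0],[1.8,-13.1,-13.4,7.7,0.1,-36.4,0],[1.9,-15.5,-13.3,9,0.1,-42.6,0],[2.1,-17.7,-13.3,10.2,0.1,-48.2,0],[2.3,-19.6,-13.3,11.3,0.1,-53,0],[2.4,-21.2,-13.2,12.1,0.1,-56.7,0],[2.5,-22.2,-13.2,12.6,0.1,-59.2,0],[2.6,-22.6,-13.2,12.8,0.1,-60.1,0],[2.6,-22.6,-13.2,12.8,0.1,-60.1,0],[2.6,-22.6,-13.2,12.8,0.1,-60.1,0]],
])

```text
clock: 14.2
tool_pos: [0.4445, 0.165, 0.2144]
orientation: [-180.0, -12.0, 65.1]
force: [-0.4, -0.2, -2.3]
opening: 0.0178
gripper_force: 30.0
```

```bash
python3 - <<'E'
from plan import *
from flow import flow
o=get_obs();print(o['clock'],o['joint_pos'],o['tool_pos'],o['orientation'],o['opening'],o['force'])
J=tool(o['tool_pos'],o['orientation'])@np.linalg.inv(G);print(J[:3,3],R.from_matrix(J[:3,:3]).as_euler('ZYX',degrees=True))
snap('wrist','w9');p,dd=flow('w8','w9');print(np.median(dd,0),len(p))
js=[]
for i in range(1,19):
    th=3.2*i; z=np.interp(th,[0,30,56],[.318,.318,.17]); js.append(jug(*T,z,65,min(th,56),True))
js+=[js[-1]]
rows(js)
E
```

```text
14.2 [ 39.14880927  -5.54534695 -25.34081486  -6.08661889 -59.54325063
 118.58905388] [0.44448524 0.16497123 0.21439009] [-179.97888405  -11.99496485   65.13796847] 0.017846451479095426 [-0.38216451 -0.22146633 -2.34373804]
[0.47856197 0.23954541 0.19941148] [6.49823767e+01 5.50918221e-02 2.05011455e-02]
[-3.810089  -2.0053635] 27
[[-0.3, -0, -1, 0, -3.2, -0, 0], [-0.6, -0, -2.1, 0, -6.4, -0, 0], [-0.8, -0, -3.1, 0, -9.6, -0, 0], [-1, -0, -4.2, 0, -12.8, -0, 0], [-1.1, -0, -5.2, 0, -16, -0, 0], [-1.2, -0, -6.3, 0, -19.2, -0, 0], [-1.2, -0, -7.4, 0.1, -22.4, -0, 0], [-1.1, -0, -8.5, 0.1, -25.6, -0, 0], [-1, -0, -9.5, 0.1, -28.8, -0, 0], [-1, -0, -9.5, 0.1, -32, -0, 0], [-1.2, -0, -8.7, 0.1, -35.2, -0, 0], [-1.2, -0, -8, 0.1, -38.4, -0, 0], [-1.3, -0, -7.2, 0.1, -41.6, -0, 0], [-1.2, -0, -6.4, 0.1, -44.8, -0, 0], [-1.1, -0, -5.6, 0.1, -48, -0, 0], [-1, -0, -4.7, 0.1, -51.2, -0, 0], [-0.8, -0, -3.9, 0.1, -54.4, 0, 0], [-0.7, -0, -3.4, 0.1, -56, 0, 0], [-0.7, -0, -3.4, 0.1, -56, 0, 0]]
```

Request:
play_rows([
  [[-0.3,0,-1,0,-3.2,0,0],[-0.6,0,-2.1,0,-6.4,0,0],[-0.8,0,-3.1,0,-9.6,0,0],[-1,0,-4.2,0,-12.8,0,0],[-1.1,0,-5.2,0,-16,0,0],[-1.2,0,-6.3,0,-19.2,0,0],[-1.2,0,-7.4,0,-22.4,0,0],[-1.1,0,-8.5,0,-25.6,0,0],[-1,0,-9.5,0,-28.8,0,0],[-1,0,-9.5,0,-32,0,0],[-1.2,0,-8.7,0,-35.2,0,0],[-1.2,0,-8,0,-38.4,0,0],[-1.3,0,-7.2,0,-41.6,0,0],[-1.2,0,-6.4,0,-44.8,0,0],[-1.1,0,-5.6,0,-48,0,0],[-1,0,-4.7,0,-51.2,0,0],[-0.8,0,-3.9,0,-54.4,0,0],[-0.7,0,-3.4,0,-56,0,0],[-0.7,0,-3.4,0,-56,0,0],[-0.7,0,-3.4,0,-56,0,0]],
])

```text
clock: 15.92
tool_pos: [0.4392, 0.1527, 0.2467]
orientation: [180.0, 43.9, 65.2]
force: [-0.2, 0.4, -0.6]
opening: 0.0175
gripper_force: 30.0
```

```bash
python3 - <<'E'
from plan import *
o=get_obs();print(o['clock'],o['joint_pos'],o['tool_pos'],o['orientation'],o['opening'],o['force'])
J=tool(o['tool_pos'],o['orientation'])@np.linalg.inv(G);print((J@[.08,0,.118,1])[:3],R.from_matrix(J[:3,:3]).as_euler('ZYX',degrees=True))
w=snap('wrist','w10');b=snap('side','side10');s=snap('scene','scene10')
c=lambda im,u,v,w,h,W,H:cv2.resize(im[v:v+h,u:u+w],(W,H),interpolation=2)
def mark(S):
    im=S['frame'].copy()
    for q in ((J@[.08,0,.118,1])[:3],[.543,.331,.105]): cv2.circle(im,tuple(np.int32(np.round(proj(S,q)))),1,(255,0,255),-1)
    return im
top=np.hstack([c(mark(s),180,90,133,100,400,300),c(mark(b),205,105,133,100,400,300)])
cv2.imwrite('pics/z6.png',np.vstack([top,np.hstack([c(w['frame'],0,0,512,384,400,300),np.zeros((300,400,3),np.uint8)])])[:,:,::-1])
js=[];
for i in range(1,20):
    th=min(56+2.8*i,92); js.append(jug(*T,np.interp(th,[56,85],[.17,.15]),65,th,True))
rows(js)
E
```

```text
15.9167 [  52.28079205   24.64505405   -4.50419299    9.20220698 -103.83382981
  101.57598284] [0.43917663 0.15274254 0.24668579] [179.95602671  43.89254038  65.15970437] 0.017542607796072144 [-0.19264689  0.36587081 -0.59872137]
[0.51294409 0.31269376 0.17020769] [64.857613   55.94204734 -0.2932794 ]
[[-0.1, -0.1, -0.6, 0.2, -3.1, -0.1, 0], [-0.2, -0.1, -1.4, 0.2, -5.9, -0.1, 0], [-0.3, -0.1, -2.1, 0.2, -8.7, -0.1, 0], [-0.3, -0.1, -2.9, 0.2, -11.5, -0.1, 0], [-0.3, -0.1, -3.7, 0.2, -14.3, -0.1, 0], [-0.3, -0.1, -4.5, 0.3, -17.1, -0.1, 0], [-0.2, -0.1, -5.3, 0.3, -19.9, -0.1, 0], [-0, -0, -6.1, 0.3, -22.7, -0.1, 0], [0.2, -0, -6.9, 0.3, -25.5, -0.1, 0], [0.4, -0, -7.7, 0.3, -28.3, -0.1, 0], [0.6, -0, -8.6, 0.3, -31.1, -0.1, 0], [0.8, -0, -9.5, 0.3, -33.9, -0.1, 0], [1, -0, -10.3, 0.3, -36.3, -0.1, 0], [1, -0, -10.3, 0.3, -36.3, -0.1, 0], [1, -0, -10.3, 0.3, -36.3, -0.1, 0], [1, -0, -10.3, 0.3, -36.3, -0.1, 0], [1, -0, -10.3, 0.3, -36.3, -0.1, 0], [1, -0, -10.3, 0.3, -36.3, -0.1, 0], [1, -0, -10.3, 0.3, -36.3, -0.1, 0]]
```

View pics/z6.png

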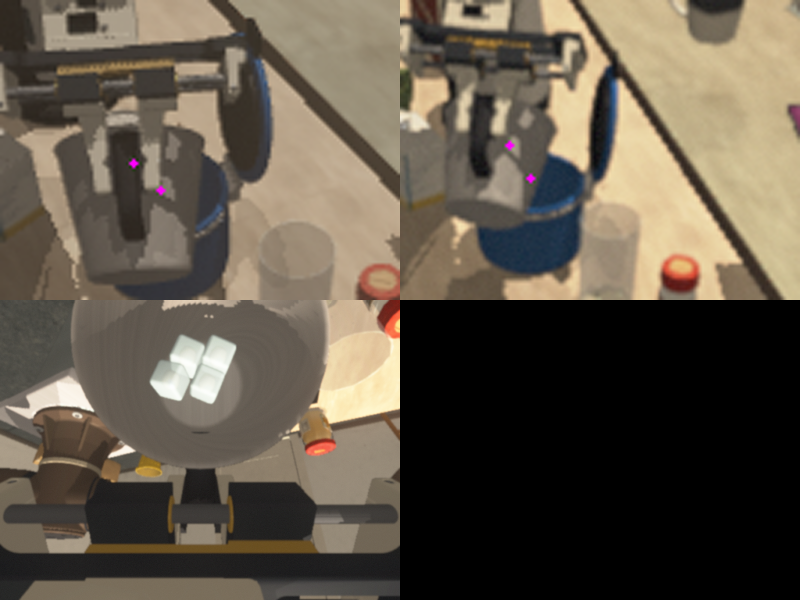

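Request:
play_rows([
  [[-0.1,0.2,-0.6,0.2,-3.1,0,0],[-0.2,0.4,-1.4,0.2,-5.9,0,0],[-0.3,0.7,-2.1,0.2,-8.7,0,0],[-0.3,0.7,-2.9,0.2,-11.5,0,0],[-0.3,0.7,-3.7,0.2,-14.3,0,0],[-0.3,0.7,-4.1,0.2,-15.7,0,0],[-0.3,0.7,-4.5,0.3,-17.1,0,0],[-0.2,0.7,-4.9,0.3,-18.5,0,0],[-0.2,0.7,-5.3,0.3,-19.9,0,0],[-0.1,0.7,-5.7,0.3,-21.3,0,0],[0,0.7,-6.1,0.3,-22.7,0,0],[0.1,0.7,-6.5,0.3,-24.1,0,0],[0.2,0.7,-6.9,0.3,-25.5,0,0],[0.3,0.7,-7.3,0.3,-26.9,0,0],[0.4,0.7,-7.7,0.3,-28.3,0,0],[0.5,0.7,-8.2,0.3,-29.7,0,0],[0.6,0.7,-8.6,0.3,-31.1,0,0],[0.7,0.7,-9,0.3,-32.5,0,0],[0.8,0.7,-9.5,0.3,-33.9,0,0],[0.9,0.7,-9.9,0.3,-35.1,0,0]],
])

```text
clock: 17.73
tool_pos: [0.477, 0.2185, 0.3124]
orientation: [-179.4, 79.2, 65.5]
force: [-0.4, -0.1, -1.9]
opening: 0.0178
gripper_force: 30.0
```

```bash
cat > ice.py <<'E'
from plan import *
def ice(w):
    h=cv2.cvtColor(w['frame'],cv2.COLOR_RGB2HSV); m=cv2.inRange(h,(70,5,175),(130,60,255)); m[235:]=0
    n,l,st,c=cv2.connectedComponentsWithStats(m); return [(st[i,:5].tolist()) for i in range(1,n) if st[i,4]>25]
E
python3 - <<'E'
from ice import *
o=get_obs();print(o['clock'],o['joint_pos'],o['tool_pos'],o['orientation'],o['opening'],o['force'])
J=tool(o['tool_pos'],o['orientation'])@np.linalg.inv(G);print((J@[.08,0,.118,1])[:3],R.from_matrix(J[:3,:3]).as_euler('ZYX',degrees=True))
w=snap('wrist','w11');print(ice(ld('w10')),ice(w))
rows([jug(*(T+.007*np.array([d[1],-d[0]])),.15,65,th,True) for th in (92,94,96,98,100)])
E
```

```text
17.7333 [  54.37787502   47.4944166    14.09815765   14.64931733 -134.6384935
  102.52951391] [0.47698904 0.21853335 0.31236093] [-179.39764363   79.16293091   65.54859019] 0.017827140630657358 [-0.3718774  -0.13968953 -1.93781737]
[0.51869397 0.30903352 0.14821054] [-112.83550919   88.78558774 -177.7953786 ]
[] []
[[-0.3, 0, -0.3, -0, -0.6, -0, 0], [-0.5, 0, -0.9, -0, -2.6, -0, 0], [-0.7, -0, -1.6, -0, -4.6, -0, 0], [-0.9, -0, -2.2, -0, -6.6, -0, 0], [-1.1, -0, -2.9, -0, -8.6, -0, 0]]
```

Request:
play_rows([
  [[-0.3,0,-0.3,0,-0.6,0,0],[-0.5,0,-0.9,0,-2.6,0,0],[-0.5,0,-0.9,0,-2.6,0,0],[-0.5,0,-0.9,0,-2.6,0,0],[-0.5,0,-0.9,0,-2.6,0,0],[-0.5,0,-0.9,0,-2.6,0,0]],
])

```text
clock: 18.28
tool_pos: [0.4801, 0.2251, 0.3192]
orientation: [-179.3, 81.5, 65.6]
force: [-0.3, -0.6, -1.8]
opening: 0.0177
gripper_force: 30.0
```

```bash
python3 - <<'E'
from ice import *
print(get_obs()['force'])
w=snap('wrist','w12');snap('side','side12');snap('scene','scene12')
f=ld('w10')['frame']
print(f[77,262],f[55,238],f[60,275],f[97,218],'wall',f[40,262],f[60,130],f[130,256])
for n in ('w10','w11','w12'):
    g=ld(n)['frame'].astype(int);m=((g.min(2)>150)&(g.max(2)-g.min(2)<25)).astype(np.uint8);m[240:]=0
    k,l,st,c=cv2.connectedComponentsWithStats(m);print(n,[st[i].tolist() for i in range(1,k) if st[i,4]>40])
# coarse gray map of w12 over jug interior
print(cv2.resize(cv2.cvtColor(ld('w12')['frame'],cv2.COLOR_RGB2GRAY)[:230],(40,18),interpolation=cv2.INTER_AREA))
E
```

```text
[-0.28364573 -0.62995887 -1.82895286]
[246 249 243] [199 207 193] [211 217 204] [206 209 194] wall [101  93  85] [95 87 79] [135 127 115]
w10 [[192, 45, 110, 88, 6281], [72, 105, 48, 38, 1062], [140, 187, 31, 14, 156]]
w11 [[0, 0, 20, 10, 131], [428, 0, 84, 15, 657], [75, 4, 14, 8, 73], [462, 111, 50, 20, 472]]
w12 [[461, 101, 51, 19, 478]]
[[171 142 126 106 118 127 140 143 148 145 143 143 143 142 141 144 143 145
  146 147 148 146 146 146 145 144 144 145 145 146 146 148 181 194 134 113
  110 193 220 220]
 [235 212 186 107 108 119 127 153 148 145 143 144 143 142 142 144 143 145
  146 147 146 147 146 145 145 145 144 144 144 146 147 148 166 194 120 148
  196 221 220 219]
 [236 236 237 159 106 112 123 157 148 145 143 144 142 142 143 143 143 144
  145 145 147 146 147 147 147 147 147 146 145 144 147 148 160 202 212 221
  221 221 222 221]
 [236 236 236 226 109 106 118 156 148 145 143 144 142 142 144 143 143 144
  144 145 146 147 146 146 145 146 147 148 146 145 146 148 158 192 222 222
  222 222 222 222]
 [237 236 237 236 139 112 124 157 148 145 143 145 142 142 144 143 143 146
  162 176 179 1
[... 1549 characters left out ...]
 223 223 223
  223 223 223 223]
 [ 68  62  69 125 237 238 239 238 239 239 228 222 202 162 150 148 147 147
  146 146 145 145 146 146 146 149 171 205 209 201 212 222 223 223 222 223
  223 223 223 223]
 [ 62  63  85 188 238 238 239 238 238 239 229 222 222 214 184 160 157 148
  147 146 146 147 147 150 152 174 202 209 209 202 212 222 223 223 223 223
  223 223 222 223]
 [ 62  72 115 234 238 238 238 238 238 239 230 222 222 222 221 216 214 196
  172 157 156 162 181 189 201 207 208 210 208 201 212 223 223 223 222 223
  221 222 222 222]
 [ 66 102 175 238 237 238 239 238 239 239 231 222 222 222 221 221 217 200
  135  59  59 111 192 203 206 204 206 208 207 200 214 223 223 223 222 221
  217 215 211 220]]
```

Request:
play_rows([
  [[-0.2,0,-0.6,0,-2,0,0],[-0.4,0,-1.3,0,-4,0,0],[-0.4,0,-1.3,0,-4,0,0],[-0.4,0,-1.3,0,-4,0,0],[-0.4,0,-1.3,0,-4,0,0]],
])

```text
clock: 18.85
tool_pos: [0.4853, 0.2362, 0.3246]
orientation: [-178.7, 85.5, 66.3]
force: [0.2, -0.0, -1.3]
opening: 0.0175
gripper_force: 30.0
```

```bash
python3 - <<'E'
from plan import *
o=get_obs();print(o['clock'],o['force'])
js=[];th=98;z=.15
T2=T+.007*np.array([d[1],-d[0]])
for i in range(1,21):
    th=max(98-5.2*i,0); js.append(jug(*(T2-.02*d*min(1,i/10)),np.interp(th,[0,30,56,85],[.33,.33,.18,.15]),65,th,True))
rows(js)
E
```

```text
18.85 [ 0.16982638 -0.04733422 -1.28802637]
[[0.6, -0, 1.7, -0, 4.8, -0.1, 0], [1.4, -0, 3.5, -0, 10, -0.1, 0], [2.1, -0, 5.1, -0.1, 15.2, -0.1, 0], [2.6, -0, 6.6, -0.1, 20.4, -0.1, 0], [3.3, -0, 8.1, -0.1, 25.6, -0.1, 0], [4, 0, 9.4, -0.1, 30.8, -0.1, 0], [4.9, 0, 10.6, -0.1, 36, -0.1, 0], [5.8, 0, 11.6, -0.1, 41.2, -0.1, 0], [4.6, 0, 12.4, -0.1, 46.4, -0.1, 0], [3.2, 0, 12.9, -0.1, 51.6, -0.1, 0], [1.9, 0, 13.2, -0.1, 56.8, -0.1, 0], [0.6, -0, 13.2, -0.2, 62, -0.1, 0], [-0.6, -0, 13.2, -0.2, 67.2, -0.1, 0], [0.9, -0, 13.1, -0.2, 72.4, -0.1, 0], [2.6, 0, 13, -0.2, 77.6, -0.1, 0], [4.3, 0, 12.6, -0.2, 82.8, -0.1, 0], [6, 0, 12.2, -0.2, 88, -0.1, 0], [7.6, 0, 11.5, -0.2, 93.2, -0.1, 0], [8.9, 0, 10.9, -0.2, 97.6, -0.1, 0], [8.9, 0, 10.9, -0.2, 97.6, -0.1, 0]]
```

Request:
play_rows([
  [[0.6,0,1.7,0,4.8,-0.1,0],[1.4,0,3.5,0,10,-0.1,0],[2.1,0,5.1,-0.1,15.2,-0.1,0],[2.6,0,6.6,-0.1,20.4,-0.1,0],[3.3,0,8.1,-0.1,25.6,-0.1,0],[4,0,9.4,-0.1,30.8,-0.1,0],[4.9,0,10.6,-0.1,36,-0.1,0],[5.8,0,11.6,-0.1,41.2,-0.1,0],[4.6,0,12.4,-0.1,46.4,-0.1,0],[3.2,0,12.9,-0.1,51.6,-0.1,0],[1.9,0,13.2,-0.1,56.8,-0.1,0],[0.6,0,13.2,-0.2,62,-0.1,0],[-0.6,0,13.2,-0.2,67.2,-0.1,0],[0.9,0,13.1,-0.2,72.4,-0.1,0],[2.6,0,13,-0.2,77.6,-0.1,0],[4.3,0,12.6,-0.2,82.8,-0.1,0],[6,0,12.2,-0.2,88,-0.1,0],[7.6,0,11.5,-0.2,93.2,-0.1,0],[8.9,0,10.9,-0.2,97.6,-0.1,0],[8.9,0,10.9,-0.2,97.6,-0.1,0]],
])

```text
clock: 20.52
tool_pos: [0.4393, 0.1422, 0.2263]
orientation: [-179.9, -12.2, 65.0]
force: [-1.1, -0.5, -3.7]
opening: 0.0178
gripper_force: 30.0
```

```bash
python3 - <<'E'
from plan import *
o=get_obs();print(o['clock'],o['joint_pos'],o['tool_pos'],o['orientation'],o['opening'],o['force'])
J=tool(o['tool_pos'],o['orientation'])@np.linalg.inv(G);print(J[:3,3],R.from_matrix(J[:3,:3]).as_euler('ZYX',degrees=True))
w=snap('wrist','w13')
g=w['frame'].astype(int);m=((g.min(2)>190)&(g.max(2)-g.min(2)<25)).astype(np.uint8);m[240:]=0
k,l,st,c=cv2.connectedComponentsWithStats(m);print([st[i].tolist() for i in range(1,k) if st[i,4]>40])
g=ld('w8')['frame'].astype(int);m=((g.min(2)>190)&(g.max(2)-g.min(2)<25)).astype(np.uint8);m[240:]=0
k,l,st,c=cv2.connectedComponentsWithStats(m);print([st[i].tolist() for i in range(1,k) if st[i,4]>40])
# rotated flow vs w8: jug rim edge profile on the centre column
for n in ('w8','w13'):
    q=cv2.cvtColor(ld(n)['frame'],cv2.COLOR_RGB2GRAY); print(n,q[100:180:2,256].tolist())
c0=J[:2,3];y0=65;c1=np.array([.5357,-.0503]);js=[]
for i in range(1,21):
    s=np.clip((i)/17,0,1); s=s*s*(3-2*s); js.append(jug(*(c0+(c1-c0)*s),.21,y0+(3.6-y0)*s,0))
rows(js)
E
```

```text
20.5167 [ 36.62024309  -7.0833004  -24.86101013  -6.68132363 -61.67116312
 121.00011477] [0.43929104 0.14223866 0.22627424] [-179.86888563  -12.20379569   64.97637356] 0.017818774432579697 [-1.08155168 -0.5489928  -3.72893234]
[0.47354561 0.21679097 0.21159544] [64.84374558 -0.15346783  0.12858096]
[[207, 59, 90, 101, 7119]]
[[205, 54, 103, 94, 6805], [231, 146, 50, 14, 374], [16, 200, 69, 40, 527]]
w8 [144, 157, 163, 166, 177, 233, 233, 231, 230, 216, 184, 183, 188, 190, 189, 188, 184, 158, 142, 147, 158, 156, 156, 205, 241, 249, 251, 251, 250, 246, 221, 168, 134, 123, 99, 119, 131, 128, 128, 128]
w13 [246, 246, 246, 246, 246, 246, 246, 246, 246, 246, 246, 246, 246, 246, 246, 245, 246, 245, 245, 246, 245, 245, 245, 245, 245, 245, 245, 245, 244, 244, 239, 209, 154, 118, 109, 101, 111, 113, 113, 112]
[[-0.3, -0, 0.2, -0.1, 0, 0.4, 0], [-0.9, 0.2, 0.1, -0.5, 0, 2.1, 0], [-1.8, 0.6, -0.1, -1.1, 0.1, 4.8, 0], [-3, 1, -0.3, -1.8, 0.1, 8.3, 0], [-4.3, 1.6, -0.6, -2.7, 0.1, 12.4, 0], [-5.8, 2.3, -0.9, -3.7, 0.1, 17, 0], [-7.3, 3, -1.3, -4.7, 0.1, 22, 0], [-8.8, 3.8, -1.6, -5.8, 0.1, 27.2, 0], [-10.3, 4.6, -1.9, -7, 0.1, 32.5, 0], [-11.7, 5.4, -2.2, -8.1, 0.1, 37.7, 0], [-13, 6.3, -2.5, -9.1, 0.1, 42.7, 0], [-14.1, 7.1, -2.7, -10.1, 0.1, 47.4, 0], [-15.1, 7.9, -2.9, -11, 0.1, 51.5, 0], [-15.9, 8.6, -3.1, -11.7, 0.1, 54.9, 0], [-16.6, 9.1, -3.2, -12.3, 0.1, 57.6, 0], [-16.9, 9.5, -3.3, -12.7, 0.1, 59.3, 0], [-17.1, 9.6, -3.3, -12.8, 0.1, 59.9, 0], [-17.1, 9.6, -3.3, -12.8, 0.1, 59.9, 0], [-17.1, 9.6, -3.3, -12.8, 0.1, 59.9, 0], [-17.1, 9.6, -3.3, -12.8, 0.1, 59.9, 0]]
```

Request:
play_rows([
  [[-0.3,0,0.2,-0.1,0,0.4,0],[-0.9,0.2,0.1,-0.5,0,2.1,0],[-1.8,0.6,-0.1,-1.1,0.1,4.8,0],[-3,1,-0.3,-1.8,0.1,8.3,0],[-4.3,1.6,-0.6,-2.7,0.1,12.4,0],[-5.8,2.3,-0.9,-3.7,0.1,17,0],[-7.3,3,-1.3,-4.7,0.1,22,0],[-8.8,3.8,-1.6,-5.8,0.1,27.2,0],[-10.3,4.6,-1.9,-7,0.1,32.5,0],[-11.7,5.4,-2.2,-8.1,0.1,37.7,0],[-13,6.3,-2.5,-9.1,0.1,42.7,0],[-14.1,7.1,-2.7,-10.1,0.1,47.4,0],[-15.1,7.9,-2.9,-11,0.1,51.5,0],[-15.9,8.6,-3.1,-11.7,0.1,54.9,0],[-16.6,9.1,-3.2,-12.3,0.1,57.6,0],[-16.9,9.5,-3.3,-12.7,0.1,59.3,0],[-17.1,9.6,-3.3,-12.8,0.1,59.9,0],[-17.1,9.6,-3.3,-12.8,0.1,59.9,0],[-17.1,9.6,-3.3,-12.8,0.1,59.9,0],[-17.1,9.6,-3.3,-12.8,0.1,59.9,0]],
])

```text
clock: 22.23
tool_pos: [0.456, -0.0539, 0.2245]
orientation: [180.0, -12.1, 3.9]
force: [0.3, 0.2, -2.1]
opening: 0.0178
gripper_force: 30.0
```

```bash
python3 - <<'E'
from plan import *
o=get_obs();print(o['clock'],o['joint_pos'],o['tool_pos'],o['orientation'],o['opening'],o['force'])
J=tool(o['tool_pos'],o['orientation'])@np.linalg.inv(G);print(J[:3,3],R.from_matrix(J[:3,:3]).as_euler('ZYX',degrees=True))
snap('wrist','w14')
for nm in ('scene','side'):
    s=snap(nm,nm+'14'); g=s['frame'].astype(int)
    u,v=np.int32(proj(s,[.543,.331,.06]));print(nm,u,v)
    a=ld(nm+'4')['frame'].astype(int)
    for n,x in (('now',g),('bef',a)):
        m=((x[:,:,2]>100)&(x.max(2)-x.min(2)<45)).astype(np.uint8);q=m[v-30:v+15,u-24:u+24];print(n,q.sum())
    print(np.array(cv2.resize(g[v-26:v+14,u-22:u+22].min(2).astype(np.uint8),(22,20),interpolation=cv2.INTER_AREA)))
c1=np.array([.5357,-.0503])
js=[jug(*c1,z,3.6,0) for z in (.17,.13,.09,.06,.04,.025,.017,.012,.009,.007,.0055,.0055)]
rows(js)
E
```

```text
22.2333 [ 21.56717979 -11.00050431 -32.70992487   4.35749233 -56.8426961
  70.35607303] [ 0.45600468 -0.05386284  0.22447315] [179.98517181 -12.07971559   3.94321533] 0.01775439222231194 [ 0.32812072  0.2475563  -2.07658362]
[ 0.537794   -0.04780894  0.20961558] [ 3.7801197  -0.02975636 -0.01441682]
scene 233 163
now 88
bef 149
[[ 47  45  45  44  44  43  43  43  43  42  41  42  41  42  43  57  97 127
  110  83  70  60]
 [ 70  62  53  49  47  46  45  45  45  46  46  51  57  64  83 116  98  76
   68  69  69  66]
 [ 73  74  75  75  74  71  70  70  70  74  73  74  73  71  76  69  69  69
   68  68  56  51]
 [ 71  71  71  71  68  66  69  72  71  70  69  70  69  69  68  69  68  63
   51  50  61  71]
 [ 74  73  70  70  63  53  56  70  70  70  69  69  68  68  58  52  48  52
   67  74  71  69]
 [ 71  74  75  72  68  58  55  58  58  57  55  54  51  52  59  66  74  72
   70  68  68  64]
 [ 54  67  71  72  73  73  74  74  71  71  73  73  73  73  72  70  69  69
   68  60  50  39]
 [ 50  46  55  61  70  70  71  70  70  70  71  70  70  69  69  68  60  51
   42  38  39  39]
 [ 64  46  45  45  45  50 
[... 2695 characters left out ...]
 107]
 [167 103  53  36  33  33  50  51  54  53  53  54  53  41  48  59  61  62
   60  60  63  87]
 [113 101  80  32  29  31  44  53  53  52  52  54  56  60  61  60  62  62
   62  70  61  69]
 [ 98  99  95  41  30  31  33  52  57  57  57  62  61  61  61  62  60  61
   63  64  65  56]]
[[-1, 0.2, 3.8, -0, -0, 0.2, 0], [-1.9, 0.2, 7.7, -0, -0, 0.2, 0], [-2.7, 0.2, 11.6, -0, -0, 0.2, 0], [-3.3, 0.2, 14.6, -0, -0, 0.2, 0], [-3.8, 0.2, 16.5, -0, -0, 0.2, 0], [-4.1, 0.2, 18, -0, -0, 0.2, 0], [-4.2, 0.2, 18.8, -0, -0, 0.2, 0], [-4.4, 0.2, 19.3, -0, -0, 0.2, 0], [-4.4, 0.2, 19.6, -0, -0, 0.2, 0], [-4.5, 0.2, 19.8, -0, -0, 0.2, 0], [-4.5, 0.2, 19.9, -0, -0, 0.2, 0], [-4.5, 0.2, 19.9, -0, -0, 0.2, 0]]
```

Request:
play_rows([
  [[-1,0.2,3.8,0,0,0.2,0],[-1.9,0.2,7.7,0,0,0.2,0],[-2.7,0.2,11.6,0,0,0.2,0],[-3.3,0.2,14.6,0,0,0.2,0],[-3.8,0.2,16.5,0,0,0.2,0],[-4.1,0.2,18,0,0,0.2,0],[-4.2,0.2,18.8,0,0,0.2,0],[-4.4,0.2,19.3,0,0,0.2,0],[-4.4,0.2,19.6,0,0,0.2,0],[-4.5,0.2,19.8,0,0,0.2,0],[-4.5,0.2,19.8,0,0,0.2,0],[-4.5,0.2,19.8,0,0,0.2,0]],
])

```text
clock: 23.38
tool_pos: [0.4546, -0.056, 0.0222]
orientation: [-179.9, -12.2, 3.7]
force: [0.2, 0.1, 0.9]
opening: 0.0182
gripper_force: 30.0
```

```bash
python3 - <<'E'
from plan import *
o=get_obs();print(o['clock'],o['tool_pos'],o['orientation'],o['force'],o['moment'])
J=tool(o['tool_pos'],o['orientation'])@np.linalg.inv(G);print(J[:3,3],R.from_matrix(J[:3,:3]).as_euler('ZYX',degrees=True))
E
```

```text
23.3833 [ 0.45455004 -0.0559733   0.02218594] [-179.92742742  -12.21134461    3.68746913] [0.20906066 0.10015809 0.87206026] [0.02150806 0.24274443 0.11494836]
[ 0.53639616 -0.05023413  0.00751747] [ 3.54261931 -0.16115528  0.07138115]
```

Request:
play_rows([
  [[0,0,0.1,0,0,0,0],[0,0,0.1,0,0,0,0.3],[0,0,0.1,0,0,0,0.5],[0,0,0.1,0,0,0,0.5],[0,0,0.1,0,0,0,0.5],[0,0,0.1,0,0,0,0.5],[0,0,-2,0,0,0,0.5],[0,0,-5,0,0,0,0.5],[0,0,-9,0,0,0,0.5],[0,0,-13,0,0,0,0.5],[0,0,-17,0,0,0,0.5],[0,0,-21,0,0,0,0.2],[0,0,-25,0,0,0,0],[0,0,-29,0,4,0,0],[-1,0,-32,0,12,0,0],[-1,0,-34,0,12,0,0],[-1,0,-34,0,12,0,0],[-1,0,-34,0,12,0,0]],
])

```text
clock: 24.88
tool_pos: [0.3721, -0.0613, 0.3531]
orientation: [-179.7, -24.4, 3.8]
force: [1.1, 0.6, -1.5]
opening: 0.0036
gripper_force: 0.0
```

```bash
python3 - <<'E'
from aim import *
o=get_obs();print(o['clock'],o['joint_pos'],o['tool_pos'],o['orientation'],o['opening'])
w=snap('wrist','w15');s=snap('scene','scene15');b=snap('side','side15')
def out(n,s,c,yaw=3.6):
    e=np.array([np.cos(np.radians(yaw)),np.sin(np.radians(yaw))]);c=np.array(c)
    print(n,'tip',proj(s,[*(c+.08*e),.124]),'back',proj(s,[*(c-.064*e),.124]),'L',proj(s,[*(c+.064*np.array([-e[1],e[0]])),.124]),'R',proj(s,[*(c-.064*np.array([-e[1],e[0]])),.124]))
out('w4',ld('w4'),[.544,-.054]);out('w15',w,[.536,-.050])
# foot/rim brightness rows through the centre for both
for n,S,c in (('w4',ld('w4'),[.544,-.054]),('w15',w,[.536,-.05])):
    u,v=np.int32(np.round(proj(S,[*c,.124])));q=cv2.cvtColor(S['frame'],cv2.COLOR_RGB2GRAY);print(n,u,v,'row',q[v,u-60:u+60:2].tolist(),'\ncol',q[max(v-70,0):v+70:2,u].tolist())
# blue-interior ice seen from side/scene
for nm,S in (('scene',s),('side',b)):
    u,v=np.int32(proj(S,[.543,.331,.105]));g=S['frame'].astype(int);print(nm,u,v);x=g[v-14:v+14,u-20:u+20];print((x[:,:,0])[::2,::2])
E
```

```text
24.8833 [ 39.64623345 -36.32620824 -36.30221101  14.64618322 -70.33009175
  51.61796237] [ 0.37214335 -0.06130431  0.3531079 ] [-179.73304194  -24.36746552    3.75609911] 0.0035896485487148565
w4 tip [257.62422299  14.51105139] back [257.4022517  115.17578332] L [216.64486732  72.90401004] R [298.35658208  72.99666103]
w15 tip [257.42979369  72.7601515 ] back [257.06843793 155.69653344] L [218.86978838 117.99146045] R [295.65296779 118.18863101]
w4 257 73 row [232, 232, 233, 232, 233, 232, 233, 232, 233, 236, 207, 126, 113, 112, 111, 110, 110, 108, 108, 144, 229, 246, 245, 240, 249, 249, 251, 250, 250, 238, 202, 246, 249, 250, 250, 249, 247, 234, 248, 245, 210, 120, 107, 105, 107, 108, 109, 110, 109, 136, 205, 226, 233, 233, 208, 147, 142, 142, 140, 131] 
col [230, 228, 228, 229, 230, 230, 158, 111, 107, 106, 107, 108, 108, 108, 106, 106, 107, 105, 106, 105, 104, 103, 102, 100, 95, 98, 148, 238, 246, 247, 243, 235, 230, 225, 219, 202, 186, 170, 195, 223, 230, 229, 219, 196, 183, 188, 220, 241, 237, 188, 125, 126, 132, 134, 135, 150, 150, 75, 73, 71, 69, 65, 63, 58, 61, 58, 77, 102, 1
[... 2369 characters left out ...]
  35  90
  221 243]
 [239 240 158  41  34  36  38  33  31  30  31  32  32  32  34  27  33  31
   62 223]
 [239 235  74  31  34  34  35  33  32  30  31  31  33  31  29  32  33  31
   29  66]
 [239 226  48  34  33  34  34  38  32  32  29  33  35  29  33  31  33  31
   35  47]
 [240 227  53  34  32  33  35  36  34  31  32  29  32  30  31  27  36  31
   33  53]
 [239 225  61  50  35  33  35  32  31  33  36  35  26  33  34  31  31  32
   36  62]
 [237 224  92  66  48  34  35  31  36 149 195 193  89  27  34  27  38  54
   60  90]
 [236 224  53  83  81  56  47  41  42 195 240 240 149  36  40  49  76 119
   69 105]
 [239 228  43  36  71 117  72  79  55  71  85  84  57  61  94  88 131  81
   27 111]]
```

```bash
cat > go.py <<'E'
from plan import *
def go(pts,grip=0):
    o=get_obs();T0=tool(o['tool_pos'],o['orientation'])
    for p,e in pts:
        D=np.linalg.inv(T0)@tool(p,e);print([*np.round(D[:3,3]*100,1).tolist(),*np.round(R.from_matrix(D[:3,:3]).as_rotvec(degrees=True),1).tolist(),grip])
E
python3 - <<'E'
from go import *
go([([.43,.1,.40],[180,-10,-4]),([.44,.35,.40],[180,0,-13])])
E
```

```text
[8.2, -15.8, -1.8, -2.2, -13.9, 7.4, 0]
[10.6, -40.7, -0.7, -3.5, -23.8, 16.4, 0]
```

Request:
play_rows([
  [[4,-4,-1.8,-1,-6,3,0],[8.2,-8,-1.8,-2.2,-13.9,7.4,0],[8.2,-12,-1.8,-2.2,-13.9,7.4,0],[8.2,-15.8,-1.8,-2.2,-13.9,7.4,0],[9,-24,-1.5,-2.8,-18,11,0],[10,-32,-1,-3.5,-23.8,16.4,0],[10.6,-40.7,-0.7,-3.5,-23.8,16.4,0],[10.6,-40.7,-0.7,-3.5,-23.8,16.4,0],[10.6,-40.7,-0.7,-3.5,-23.8,16.4,0],[10.6,-40.7,-0.7,-3.5,-23.8,16.4,0],[10.6,-40.7,-0.7,-3.5,-23.8,16.4,0],[10.6,-40.7,-0.7,-3.5,-23.8,16.4,0],[10.6,-40.7,-0.7,-3.5,-23.8,16.4,0],[10.6,-40.7,-0.7,-3.5,-23.8,16.4,0]],
])

```text
clock: 26.2
tool_pos: [0.4412, 0.3503, 0.3991]
orientation: [179.8, -0.0, -13.0]
force: [-0.1, -0.2, -0.6]
opening: 0.0004
gripper_force: 0.0
```

```bash
python3 - <<'E'
from go import *
o=get_obs();print(o['clock'],o['tool_pos'],o['orientation'],o['joint_pos'])
w=snap('wrist','w16');u,v=np.int32(proj(w,[.543,.331,.03]));print(u,v,'cube px',np.linalg.norm(proj(w,[.543,.331,.036])-proj(w,[.543,.357,.036])))
g=w['frame'].astype(int);m=((g.min(2)>130)&(g.max(2)-g.min(2)<60)).astype(np.uint8)
n,l,st,c=cv2.connectedComponentsWithStats(m[v-35:v+35,u-35:u+35]);print(st[1:].tolist())
x=cv2.resize(g[v-36:v+36,u-36:u+36].min(2).astype(np.uint8),(36,36),interpolation=cv2.INTER_AREA)
for r in x: print(''.join('#' if k>170 else '+' if k>110 else '.' for k in r))
H=np.array([.543,.331,.108]);e=np.array([np.cos(-.23),np.sin(-.23),0]);H=H+.078*e
for a in (90,93,96,98.5): print(a,proj(w,H+.171*(-np.cos(np.radians(a))*e+[0,0,np.sin(np.radians(a))])))
# dark tab search column profile
q=cv2.cvtColor(w['frame'],cv2.COLOR_RGB2GRAY);uu=int(proj(w,H)[0]);print('hinge',proj(w,H),q[0:60:1,uu].tolist())
E
```

```text
26.2 [0.44119279 0.35025749 0.39913245] [ 1.79810879e+02 -1.17805167e-02 -1.30263543e+01] [ 5.84078459e+01  6.44480638e+00  8.72364734e+00  7.14477328e-02
 -9.24543672e+01  1.85687308e+01]
254 89 cube px 13.570793883564154
[[0, 0, 7, 9, 21], [63, 0, 7, 10, 21], [37, 9, 18, 19, 220], [4, 27, 14, 16, 208], [19, 49, 17, 18, 197], [39, 48, 14, 15, 197], [0, 55, 10, 14, 21]]
####+..........................+####
###+............................+###
##+..............................+##
#+................................+#
#.................................++
+......................+#+.........+
.....................+####..........
....................######+.........
...................+#######.........
...................+#######+........
....................########........
....................+######+........
.....................#####+.........
.....................+##+...........
...++++++.............+.............
..+######+..........................
..+######+..........................
..+######+..........................
..+######+..........................
..+######+..............
[... 309 characters left out ...]
+..........#######+.#######........+
++........+#######+.#######........+
+++.......########..#######........+
+++.......+######+..+####++........+
#+++........+###+..................+
#++++.........++..................++
#+++++...........................+++
#+++++...........................+++
90 [252.66659956  -4.25189519]
93 [252.65498637 -14.84194089]
96 [252.64811623 -25.38995774]
98.5 [252.64613461 -34.08683058]
hinge [253.76205405  35.04720674] [23, 20, 23, 23, 19, 21, 19, 20, 20, 24, 24, 23, 21, 25, 26, 26, 24, 24, 25, 24, 23, 29, 25, 28, 27, 28, 27, 29, 27, 28, 27, 29, 30, 32, 47, 66, 84, 99, 120, 138, 141, 125, 96, 77, 71, 66, 59, 53, 50, 51, 51, 51, 51, 51, 53, 54, 62, 69, 74, 75]
```

```bash
python3 - <<'E'
from go import *
e=np.array([.9737,-.228]);E=[180,0,-13]
P=lambda n,z:([*(np.array([.543,.331])+n/1000*e),z-.038],E)
go([P(128,.40),P(128,.24),P(110,.24),P(90,.24),P(70,.24),P(50,.24),P(32,.24),P(18,.238),P(-5,.222),P(-25,.205),P(-42,.187),P(-56,.165),P(-65,.148),P(-69,.134),P(-71,.124)])
E
```

```text
[23.1, -0.5, 3.8, 0.1, -0.0, -0.0, 0]
[23.1, -0.5, 19.8, 0.1, -0.0, -0.0, 0]
[21.3, -0.5, 19.8, 0.1, -0.0, -0.0, 0]
[19.3, -0.5, 19.8, 0.1, -0.0, -0.0, 0]
[17.3, -0.5, 19.8, 0.1, -0.0, -0.0, 0]
[15.3, -0.5, 19.8, 0.1, -0.0, -0.0, 0]
[13.5, -0.5, 19.8, 0.1, -0.0, -0.0, 0]
[12.1, -0.5, 20.0, 0.1, -0.0, -0.0, 0]
[9.8, -0.5, 21.6, 0.1, -0.0, -0.0, 0]
[7.8, -0.5, 23.3, 0.1, -0.0, -0.0, 0]
[6.1, -0.5, 25.1, 0.1, -0.0, -0.0, 0]
[4.7, -0.5, 27.3, 0.1, -0.0, -0.0, 0]
[3.8, -0.5, 29.0, 0.1, -0.0, -0.0, 0]
[3.4, -0.5, 30.4, 0.1, -0.0, -0.0, 0]
[3.2, -0.5, 31.4, 0.1, -0.0, -0.0, 0]
```

Request:
play_rows([
  [[6,-0.5,2,0,0,0,0],[12,-0.5,3,0,0,0,0],[18,-0.5,3.8,0,0,0,0],[23.1,-0.5,3.8,0,0,0,0],[23.1,-0.5,3.8,0,0,0,0],[23.1,-0.5,3.8,0,0,0,0],[23.1,-0.5,3.8,0,0,0,0],[23.1,-0.5,3.8,0,0,0,0],[23.1,-0.5,8,0,0,0,0],[23.1,-0.5,12,0,0,0,0],[23.1,-0.5,15,0,0,0,0],[23.1,-0.5,18,0,0,0,0],[23.1,-0.5,19.8,0,0,0,0],[23.1,-0.5,19.8,0,0,0,0],[23.1,-0.5,19.8,0,0,0,0]],
])

```text
clock: 27.5
tool_pos: [0.6664, 0.3031, 0.2049]
orientation: [-180.0, -0.1, -13.0]
force: [0.6, -0.5, 1.0]
opening: 0.0004
gripper_force: 0.0
```

Request:
play_rows([
  [[-1,0,0,0,0,0,0],[-2.3,0,0,0,0,0,0],[-3.8,0,0,0,0,0,0],[-5.3,0,0,0,0,0,0],[-6.8,0,0,0,0,0,0],[-8.2,0,0,0,0,0,0],[-9.6,0,0,0,0,0,0],[-11,0,0.2,0,0,0,0],[-12.2,0,1,0,0,0,0],[-13.3,0,1.8,0,0,0,0],[-14.3,0,2.6,0,0,0,0],[-15.3,0,3.5,0,0,0,0],[-16.2,0,4.4,0,0,0,0],[-17,0,5.3,0,0,0,0],[-17.7,0,6.3,0,0,0,0],[-18.4,0,7.5,0,0,0,0],[-19,0,8.5,0,0,0,0],[-19.3,0,9.2,0,0,0,0],[-19.3,0,9.2,0,0,0,0],[-19.3,0,9.2,0,0,0,0]],
])

```text
clock: 29.17
tool_pos: [0.4789, 0.3468, 0.1115]
orientation: [-180.0, -0.1, -12.9]
force: [0.0, 0.3, 1.0]
opening: 0.0003
gripper_force: 0.0
```

```bash
python3 - <<'E'
from go import *
o=get_obs();print(o['clock'],o['tool_pos'],o['orientation'],o['force'])
H=np.array([.543,.331,.108]);e=np.array([np.cos(-.23),np.sin(-.23),0])
w=snap('wrist','w17');s=snap('scene','scene17');b=snap('side','side17')
def blue(f,lo): 
    m=cv2.inRange(cv2.cvtColor(f,cv2.COLOR_RGB2HSV),(100,100,25),(125,255,255));ys,xs=np.where(m);k=(xs>190)&(xs<310)&(ys>90)&(ys<215);return xs[k].min(),xs[k].max(),ys[k].min(),ys[k].max()
for nm,S in (('scene',s),('side',b)):
    print(nm,blue(S['frame'],0))
    y=np.array([-e[1],e[0],0])
    for a in (0,10,20,40,60):
        L=-np.cos(np.radians(a))*e+[0,0,np.sin(np.radians(a))];c=H+.078*e+.078*L
        q=np.array([proj(S,c+.072*(np.cos(t)*L+np.sin(t)*y)) for t in np.linspace(0,6.28,60)]);print(a,np.round([*q.min(0),*q.max(0)]))
E
```

```text
29.1667 [0.47890066 0.34684818 0.11148142] [-1.79983325e+02 -9.33132304e-02 -1.29423720e+01] [0.04453609 0.28332827 0.97053237]
scene (np.int64(218), np.int64(247), np.int64(132), np.int64(162))
0 [209. 136. 256. 170.]
10 [208. 133. 256. 166.]
20 [209. 130. 257. 162.]
40 [216. 121. 257. 157.]
60 [229. 111. 258. 154.]
side (np.int64(231), np.int64(265), np.int64(149), np.int64(195))
0 [229. 153. 267. 174.]
10 [229. 150. 267. 171.]
20 [231. 146. 267. 169.]
40 [238. 137. 267. 167.]
60 [249. 130. 268. 165.]
```

Request:
play_rows([
  [[0,0,0.8,0,0,0,0],[-0.1,0,1.6,0,0,0,0],[-0.2,0,2.3,0,0,0,0],[-0.2,0,2.8,0,0,0,0],[-0.2,0,2.8,0,0,0,0]],
])

```text
clock: 29.73
tool_pos: [0.4764, 0.3465, 0.0819]
orientation: [179.9, -0.0, -13.0]
force: [0.6, 0.1, 0.0]
opening: 0.0009
gripper_force: 0.0
```

Request:
play_rows([
  [[0,0,0.2,0,0,0,0],[0,0,0.2,0,0,0,0]],
])

```text
clock: 29.9
tool_pos: [0.4771, 0.3472, 0.0813]
orientation: [-180.0, -0.1, -13.0]
force: [0.4, 0.3, -0.5]
opening: 0.0004
gripper_force: 0.0
```

Request:
play_rows([
  [[0,0,0.2,0,0,0,0],[0,0,0.2,0,0,0,0]],
])

```text
clock: 30.07
tool_pos: [0.4772, 0.3474, 0.0796]
orientation: [-179.9, -0.1, -13.0]
force: [0.7, -0.6, -0.9]
opening: 0.0003
gripper_force: 0.0
```

Request:
play_rows([
  [[0,0,0.2,0,0,0,0],[0,0,0.2,0,0,0,0]],
])

```text
clock: 30.23
tool_pos: [0.4772, 0.3474, 0.0775]
orientation: [-179.9, -0.1, -13.0]
force: [0.1, -0.4, 0.6]
opening: 0.0001
gripper_force: 0.0
```

Request:
play_rows([
  [[0,0,0.2,0,0,0,0],[0,0,0.2,0,0,0,0]],
])

```text
clock: 30.4
tool_pos: [0.4773, 0.3475, 0.077]
orientation: [-179.9, -0.1, -12.9]
force: [-4.0, -2.4, 8.7]
opening: 0.0007
gripper_force: 4.7
```

```bash
python3 - <<'E'
from h import *
o=get_obs();print(o['clock'],o['tool_pos'],o['force'],o['moment'])
b=snap('side','side18')
m=cv2.inRange(cv2.cvtColor(b['frame'],cv2.COLOR_RGB2HSV),(100,100,25),(125,255,255));ys,xs=np.where(m);k=(xs>190)&(xs<310)&(ys>90)&(ys<215);print(xs[k].min(),xs[k].max(),ys[k].min(),ys[k].max())
E
```

```text
30.4 [0.47733646 0.34748182 0.07700712] [-3.9751014  -2.38430277  8.7253023 ] [-0.61623511  1.30158267  0.0027216 ]
231 265 154 195
```

Request:
play_rows([
  [[0,0,0.1,0,0,0,0],[0,0,0.1,0,0,0,0],[0,0,0.1,0,0,0,0]],
])

```text
clock: 30.7
tool_pos: [0.4774, 0.3476, 0.0769]
orientation: [-179.9, -0.2, -12.9]
force: [-6.8, -3.3, 16.9]
opening: 0.0005
gripper_force: 8.3
```

Request:
play_rows([
  [[0,0,-2,0,0,0,0],[0,0,-6,0,0,0,0],[0,0,-12,0,0,0,0],[-2,0,-20,0,0,0,0],[-4,0,-28,0,0,0,0],[-5,0,-30,0,0,0,0],[-5,0,-30,0,0,0,0],[-5,0,-30,0,0,0,0],[-5,0,-30,0,0,0,0]],
])

```text
clock: 31.45
tool_pos: [0.4289, 0.3598, 0.3836]
orientation: [-179.3, -0.5, -12.9]
force: [1.0, -1.4, 2.0]
opening: 0.0002
gripper_force: 0.0
```

```bash
python3 - <<'E'
from h import *
o=get_obs();print(o['clock'],o['tool_pos'],o['force'])
w=snap('wrist','w19');b=snap('side','side19');s=snap('scene','scene19')
H=np.array([.543,.331,.108]);e=np.array([np.cos(-.23),np.sin(-.23),0]);y=np.array([-e[1],e[0],0])
for nm,S in (('side',b),('wrist',w)):
    m=cv2.inRange(cv2.cvtColor(S['frame'],cv2.COLOR_RGB2HSV),(100,100,25),(125,255,255));m[215:]=0;n,l,st,c=cv2.connectedComponentsWithStats(m);i=1+st[1:,4].argmax();print(nm,st[i])
    for a in (0,3,6,10):
        L=-np.cos(np.radians(a))*e+[0,0,np.sin(np.radians(a))];N=np.cross(L,y);N*=np.sign(N[2]);c=H+.078*e+.078*L+.006*N
        q=np.array([proj(S,c+.072*(np.cos(t)*L+np.sin(t)*y)) for t in np.linspace(0,6.28,90)]);print(a,np.round([*q.min(0),*q.max(0)],1), 'tab',proj(S,H+.078*e+.171*L))
    if nm=='wrist':
        u,v=np.int32(proj(S,H+.078*e-.171*e));q=cv2.cvtColor(S['frame'],cv2.COLOR_RGB2GRAY);print(u,v,q[v-30:v+12,u].tolist())
# bystander changes, first vs now
A=ld('side0')['frame'].astype(int);D=np.abs(A-b['frame']).max(2)>60
n,l,st,c=cv2.connectedComponentsWithStats(D.astype(np.uint8));print([x.tolist() for x in st[1:] if x[4]>25])
E
```

```text
31.45 [0.42891839 0.35984798 0.38356525] [ 0.96351574 -1.43995441  1.98734997]
side [229 154  37  22 629]
0 [228.9 151.6 267.  172.8] tab [223.40296069 163.34774558]
3 [229.  150.7 267.1 171.9] tab [223.36740523 161.37464693]
6 [229.2 149.7 267.1 171.1] tab [223.45662138 159.38958075]
10 [229.6 148.3 267.3 170.1] tab [223.7718145 156.7337203]
wrist [ 217   33   87   91 6361]
0 [215.1  27.6 306.4 125.6] tab [260.12522712 137.90955338]
3 [214.7  27.3 306.8 125.6] tab [260.12812295 138.42056483]
6 [214.3  27.  307.2 125.4] tab [260.13356043 138.66124414]
10 [213.7  26.6 307.8 124.7] tab [260.14500547 138.53292312]
260 137 [98, 96, 98, 96, 97, 96, 96, 95, 96, 96, 96, 95, 96, 97, 96, 95, 91, 85, 79, 76, 75, 72, 70, 70, 68, 66, 67, 64, 65, 64, 67, 80, 95, 103, 102, 104, 105, 106, 119, 154, 185, 197]
[[4, 0, 23, 9, 84], [37, 0, 79, 27, 1258], [191, 0, 30, 15, 281], [118, 10, 26, 9, 189], [0, 22, 12, 10, 89], [213, 26, 8, 10, 58], [194, 58, 29, 29, 524], [10, 68, 17, 11, 147], [22, 102, 19, 23, 269], [224, 133, 45, 41, 760], [34, 155, 21, 14, 235], [217, 181, 15, 17, 64], [292, 222, 14, 26, 78], [257, 224, 4, 12, 30], [245, 237, 12, 27, 95], [51, 254, 8, 8, 47], [52, 262, 9, 8, 54], [41, 295, 16, 14, 136]]
```

```bash
python3 -c "
from plant import *
print(close_job())"
```

```text
the job is handed in; nothing more can be done
None
```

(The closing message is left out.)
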